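# Vacuum-seal the pasta jars

## Task

Seal the pasta jars: raise the sealer's red-knobbed lever fully, stand every jar centred on a green mark of its own (one per mark), let go and lower the lever fully, then swing the blue-posted pump lever to its stop and let it spring back. Then raise the red lever fully again, move all the jars, upright, onto the wooden board so that each stands wholly on it, and only then lower the red lever fully. Set the jars down rather than dropping them, and leave the kitchen's other things where they are.

Things in the scene. Friction and masses are not known exactly. Their poses are not given: they have to be found in the camera images.
- jar0: pasta jar standing upright: clear body 60 mm in diameter, flat pale wood lid 62 mm in diameter from 68 to 84 mm above the underside, yellow pasta inside; 84 mm tall, about 0.2 kg. Origin: centre of its underside, z up. None from the start if this jar is absent
- jar1: pasta jar standing upright: clear body 60 mm in diameter, flat dark wood lid 62 mm in diameter from 68 to 84 mm above the underside, brick-red pasta inside; 84 mm tall, about 0.2 kg. Origin: centre of its underside, z up. None from the start if this jar is absent
- jar2: pasta jar standing upright: clear body 60 mm in diameter, flat mid-brown wood lid 62 mm in diameter from 68 to 84 mm above the underside, green pasta inside; 84 mm tall, about 0.2 kg. Origin: centre of its underside, z up. None from the start if this jar is absent
- jar3: pasta jar standing upright: clear body 60 mm in diameter, flat cork lid 62 mm in diameter from 68 to 84 mm above the underside, white pasta inside; 84 mm tall, about 0.2 kg. Origin: centre of its underside, z up. None from the start if this jar is absent
- sealer: white hand-operated vacuum jar sealer, fixed: base x -140 to +100 mm, y -175 to +175, flat bed 12 mm high with three green 60 mm round marks in a row. Two uprights 152 mm high (x +42 to +88, y +-160), a ridge 62 mm high between them (x +65 to +100). Red-knobbed lever on the +y side, blue-posted pump lever on -y. Origin: centre of its underside; +x points away from the robot (yaw within 0.08)
- bar (a point): middle of the steel presser bar (260 mm along y); swings about a hinge 130 mm high, x = +65 of the sealer, radius 125 mm; carries three black rubber feet, one over each mark. Down: bar over the marks, top at 138 mm, feet (sprung) press lightly on the jar lids. Up: it leans back, past upright, well behind the marks, up to 265 mm high, free for loading from above
- mark0 (a point): centre of the green mark at y = -90 mm on the sealer's bed, at bed height (12 mm): a jar's underside centre goes here
- mark1 (a point): centre of the green mark at y = 0 mm on the sealer's bed, at bed height (12 mm): a jar's underside centre goes here
- mark2 (a point): centre of the green mark at y = 90 mm on the sealer's bed, at bed height (12 mm): a jar's underside centre goes here
- lever (a joint): angle of the side lever with the red knob, rad: 0 = fully lowered (presser bar down; arm points at the robot, 30 degrees above level), 1.3 = fully raised (104 degrees, leaning just past upright away from the robot; bar fully up). It turns the presser bar 1.5 times as far. Stiff hinge: about 4 N at the knob, stays where it is left
- lever_knob (a point): middle of the red knob, a level bar 16 mm thick and 42 mm long along the sealer's y, on the outer side of the lever arm (the arm is 10 mm thick, 22 mm inboard of this point). It can be pinched from above fore and aft and led round its arc of 100 mm radius; it may turn between the fingers
- lever_hinge (a point): point on the lever's hinge axis (along the sealer's y), level with the knob's middle, 130 mm above the counter
- pump (a joint): angle of the sprung pump lever, rad: 0 = at rest (pointing at the robot, along the sealer's -x), 0.9 = at its stop, swung outwards (towards the sealer's -y, anticlockwise from above). Its spring takes 1 to 4 N at the post and brings it back to 0 when let go
- pump_post (a point): on the blue upright post at the end of the pump lever, 16 mm thick; the post stands from 95 to 140 mm above the counter and this point is at 125 mm
- pump_hinge (a point): on the pump lever's upright hinge axis, 90 mm from the post's axis, 115 mm above the counter
- board: wooden chopping board lying fixed on the counter, 240 x 240 mm, 8 mm thick, with a short handle (90 x 50 mm) at its +x end; origin: centre of the square part's underside
- slab: blue ceramic slab lying fixed on the counter, 240 x 240 mm, 8 mm thick, on which the jars start; origin: centre of its underside. It and the board change sides from start to start
- salt: small white salt shaker, 62 mm high, 44 mm wide, standing on the board near its handle edge; leave it alone. Origin: centre of its underside
- mill: dark wooden pepper mill, 150 mm high, 54 mm wide, in front of the sealer; leave it alone
- mug: blue mug, 95 mm high, 80 mm wide, behind the sealer; leave it alone
- bowl: white bowl, 60 mm high, 130 mm wide, behind the sealer; leave it alone
- oil: green oil bottle, 210 mm high, 64 mm wide, at the back; leave it alone
- tin: grey food tin, 120 mm high, 90 mm wide, at the back; leave it alone

How it is judged:
By the outcome, as a careful person would: the job done as asked, in the order asked, and still so for the second after the job is handed in, with the robot touching nothing.
Of jar0, jar1, jar2, jar3 only 2 to 3 are there at a start; the rules pass over those that are not, and their reading is None.
At some moment in a run one of jar0, jar1, jar2, jar3 may be knocked a few centimetres aside while the robot is not near it.
It also fails if it takes over 210 s, if anything falls off the work surface, if the arm or the gripper's body presses on something with over 40 N, if the wrist force passes 120 N, or if a joint passes its speed limit or range.

## Robot

A 6-joint arm with a two-finger parallel gripper is mounted at the origin on the work surface. World frame = base frame: x ahead of the robot, y to its left, z up, the work surface at z = 0. Lengths are in m, angles in rad, forces in N, time in s.
With the tool pointing down it reaches from about 0.35 to 0.875 m from the base axis. Payload 4.2 kg.
Tool frame: the origin (TCP) lies on the centre line of the jaws, within the pads' length; the fingertips stand 19 mm ahead of it and the grasp point (between the pads) is the TCP; z points along the fingers, y is the direction in which the jaws open and shut (so a half turn about z gives the same grasp; the last joint's range is limited). The gripper opens to 85 mm and grips with 20 to 120 N. Pads are 22 mm wide; open, the fingers measure 114 mm over their backs; the gripper's body (76 mm by 85 mm) begins 54 mm behind the grasp point. The pads swing forward as they close: fully open they stand 13 mm farther back than shut.
Start: joints at [-1.076, 0.385, 0.008, 0, -1.194, -0.259], TCP at [0.146, -0.608, 0.25] pointing down, gripper open.
Joint ranges: [-3.14, 3.14], [-1.21, 2.06], [-1.07, 1.41], [-3.16, 2.05], [-2.99, -0.16], [-3.1, 3.1]. Speed limits (rad/s): [2.79, 2.79, 3.14, 3.14, 3.14, 3.14].

## Interface

Orientations are given as a unit quaternion [x, y, z, w].
In Python, from rig import arm, snapshot, job, masks_of, place_of gives the robot as it stands. The module is installed in compiled form; this text tells all that it offers.
- The arm moves only by the tool drive_tool, never from a script. Its argument "targets" is one flat list of numbers, 7 for each row, row after row: the shift along the world's x, y, z in m, then the turn, a rotation vector about the world's x, y, z in rad, then the opening, from 0 (shut) to 1 (fully open). A call has 1 to 20 rows; each row shifts and turns the commanded pose from where the row before left it; what a row does not reach is not made up. A row lasts 1/10 s, in which the tool goes at most 50 mm and 8.59 degrees, less where a joint would pass 70% of its speed; a pose out of reach is approached as far as the arm can. A call with a gripper value outside its range is refused whole. The fingers move at their own pace and stop on an object; "grip_force" is the grip in N (left out, the last holds). Time passes only in rows, so rows that do not move let the fingers close. It gives the time, the measured TCP pose, the force and the opening at its end, in the units of the state.
- arm.read_state(): the state, without advancing time (a new reading comes with each control period).
- snapshot(name): name is "scene" or "top"; returns a dict with "frame" (400x640x3 uint8, red, green, blue), "z_map" (400x640 float32, m along the optical axis (not along the pixel's ray), 0 where there is no reading), "fx", "fy", "cx", "cy" (pixels), "k1" (the pictures are not rectified: a ray, as slopes to the right and down, at radius r is drawn at 1 + k1 r^2 times it, then the intrinsics apply), "R" (3x3) and "t" (3): a world point X has camera coordinates R X + t. Camera axes: x right, y down, z forward; pixel columns grow to the right and rows downward; lengths in m; the calibration is good to about 2 mm. A picture is of the moment at which its call begins.
- job.finish_job(): hands the job in, once; it reports no verdict.
Trained networks look in a picture, given as the dict that the camera call returned (one of the last four; its "shot" number tells which), for a name from the list of things; names that differ only in an ending like _2 or _b are one class to them, and where a whole thing is asked for, a point or a joint stands for the part that bears it (a point fixed in the world has none). Each returns a list of dicts, best first, with "conf" (0 to 1); they miss things now and then, are a little off and sometimes report something else, mostly with a low value. They report only what shows in the picture. A call takes as long as a camera call.
- masks_of(picture, thing): "mask" (400x640 bool, what is visible of it).
- place_of(picture, thing): "location" ([x, y, z] in m, in the coordinates of the camera as it stood for that picture, good to about 4 mm: a listed point, or the origin of a listed thing).
The state is a dict: "clock": time; "joint_pos": joint angles; "qvel": joint speeds; "joint_efforts": joint torques, N m; "ee_pos": TCP position; "orientation": TCP orientation; "wrist_force": force on the tool from outside, world axes, zero at the start; "ft_torque": the same for the moment, N m; "grip_width": finger opening in m.
Only numpy, scipy, OpenCV 4.12 (cv2) and the standard library are available. Lean on these libraries where they do the work, as an engineer would, in place of code of your own. Each camera call takes 0.05 s, during which the arm holds its last target.

## Working session

There is one attempt and no reset: what is moved stays moved. The work goes in short steps, Python scripts to look and compute and a tool call to move; the robot and the scene stay as the last step left them, time stands still between calls to the robot, and variables do not carry over. Pictures are saved under pics/ and viewed, and the job is handed in when it is done.

Besides the shell and the picture viewer there is one more tool, called after "Request:" by a JSON object that holds its "method" and its "body". drive_tool: Moves the arm, as the interface text tells. Its arguments: {"type":"object","properties":{"targets":{"type":"array","items":{"type":"number"}},"grip_force":{"type":"number"}},"required":["targets"]}

```bash
mkdir -p pics; cat > h.py <<'E'
import numpy as np, cv2
from rig import arm, snapshot, job, masks_of, place_of
def save(p,name): cv2.imwrite('pics/'+name+'.png', p['frame'][:,:,::-1])
def w(p,l): return p['R'].T@(np.array(l)-p['t'])
def pix(p,X):
    c=p['R']@np.array(X)+p['t']; a=c[:2]/c[2]; a=a*(1+p['k1']*(a@a)); return p['fx']*a[0]+p['cx'],p['fy']*a[1]+p['cy']
def cloud(p):
    v,u=np.mgrid[0:400,0:640].astype(np.float32)
    pts=np.stack([u.ravel(),v.ravel()],1)
    K=np.array([[p['fx'],0,p['cx']],[0,p['fy'],p['cy']],[0,0,1]])
    n=cv2.undistortPoints(pts[:,None,:].astype(np.float64),K,np.array([p['k1'],0,0,0.]))[:,0]
    z=p['z_map'].ravel()
    c=np.stack([n[:,0]*z,n[:,1]*z,z],1)
    X=(c-p['t'])@p['R']
    X[z==0]=np.nan
    return X.reshape(400,640,3)
def where(p,names):
    for n in names:
        for d in place_of(p,n)[:2]: print(n,round(d['conf'],2),np.round(w(p,d['location']),4))
E
python3 - <<'E'
from h import *
s=arm.read_state(); print(s)
for c in ['scene','top']:
    p=snapshot(c); save(p,c+'0'); print(c, p['R'],p['t'])
    where(p,['jar0','jar1','jar2','jar3','sealer','bar','mark0','mark1','mark2','lever_knob','lever_hinge','pump_post','pump_hinge','board','slab','salt','mill','mug','bowl'])
E
```

```text
{'clock': 0.0, 'joint_pos': array([-1.07640659e+00,  3.85566201e-01,  6.64057013e-03, -4.83017291e-04,
       -1.19399886e+00, -2.58565417e-01]), 'qvel': array([-7.83668179e-05, -4.22399035e-04, -1.30293641e-03,  1.75934064e-03,
       -5.22526257e-04,  6.78194724e-04]), 'joint_efforts': array([-6.32257488e-04, -3.92289770e+01,  1.88391173e+01,  4.18621883e+00,
       -4.76477449e-03,  8.01366951e-06]), 'ee_pos': array([ 0.14590044, -0.60718275,  0.24922386]), 'orientation': array([-1.17550569e-01,  9.93066302e-01,  1.07208590e-03, -1.82455822e-04]), 'wrist_force': array([-0.56924084, -0.31541096,  1.09808826]), 'ft_torque': array([-0.00631863, -0.03477809,  0.02772326]), 'grip_width': 0.085887398379646}
scene [[-0.48549547  0.87415631  0.01203709]
 [ 0.59288156  0.33933524 -0.7303034 ]
 [-0.64248394 -0.34742242 -0.68301688]] [ 0.27108533 -0.24790971  1.7523023 ]
jar0 0.77 [0.5469 0.3106 0.003 ]
jar0 0.73 [0.5477 0.4062 0.0069]
jar1 0.77 [0.5469 0.3106 0.003 ]
jar1 0.73 [0.5477 0.4062 0.0069]
jar2 0.77 [0.5469 0.3106 0.003 ]
jar2 0.73 [0.5477 0.4062 0.0069]
jar3 0.77 [0.5469 0.3106 0
[... 1358 characters left out ...]
21 0.0069]
bar 0.64 [ 0.5029 -0.0031  0.1385]
mark0 0.91 [ 0.5025 -0.0959  0.0093]
mark0 0.89 [0.503  0.0822 0.0092]
mark1 0.91 [ 0.5025 -0.0959  0.0093]
mark1 0.89 [0.503  0.0822 0.0092]
mark2 0.91 [ 0.5025 -0.0959  0.0093]
mark2 0.89 [0.503  0.0822 0.0092]
lever_knob 0.78 [0.543  0.1938 0.1802]
lever_knob 0.24 [ 7.795e-01 -1.189e-01  4.000e-04]
lever_hinge 0.86 [0.631  0.1975 0.1324]
pump_post 0.61 [ 0.5067 -0.1965  0.1239]
pump_hinge 0.76 [ 0.5918 -0.1987  0.1162]
slab 0.89 [ 4.854e-01  3.580e-01 -2.000e-04]
slab 0.65 [0.5447 0.1923 0.184 ]
salt 0.68 [ 0.6082 -0.3305  0.0075]
mill 0.69 [ 3.568e-01 -1.404e-01  1.000e-04]
mug 0.8 [ 0.7672  0.0353 -0.0034]
bowl 0.86 [ 0.7764 -0.1184  0.0016]
```

View pics/scene0.png

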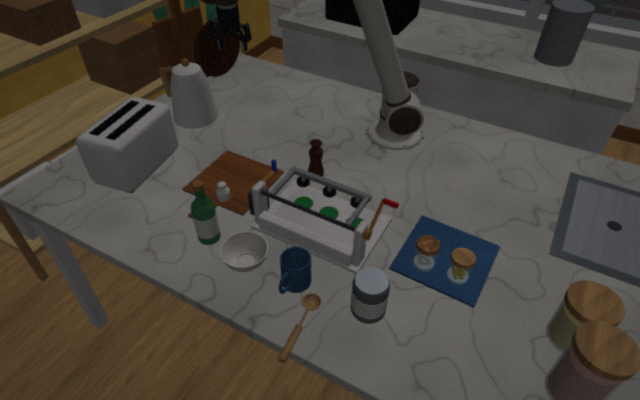

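View pics/top0.png

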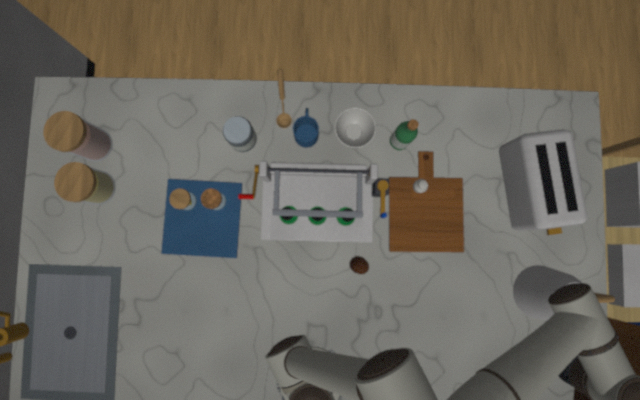

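The top view shows two jars on the blue slab (pale lids at about (181,198) and (212,198)), the knob at about (247,196), the pump post at about (383,215), and the mill at (359,265). I'll refine these with depth.

```bash
cat >> h.py <<'E'
def lids(p, box=None, zl=(0.075,0.125)):
    """cluster lid-like tops"""
    X=cloud(p); m=(X[...,2]>zl[0])&(X[...,2]<zl[1])
    if box: m&=(X[...,0]>box[0])&(X[...,0]<box[1])&(X[...,1]>box[2])&(X[...,1]<box[3])
    n,l,st,_=cv2.connectedComponentsWithStats(m.astype(np.uint8))
    out=[]
    for i in range(1,n):
        if st[i,4]<60: continue
        P=X[l==i]; zt=np.percentile(P[:,2],80); P=P[P[:,2]>zt-0.008]
        (cx,cy),r=cv2.minEnclosingCircle(P[:,:2].astype(np.float32))
        out.append((np.round([cx,cy,r,zt],4),np.round(P.mean(0),4),len(P), st[i,:4], p['frame'][l==i].mean(0).round()))
    return out
E
python3 - <<'E'
from h import *
for c in ['top','scene']:
    p=snapshot(c)
    print(c)
    for o in lids(p,(0.35,0.7,0.2,0.55)): print(o)
    X=cloud(p)
    # sealer
    for n in ['lever_knob','pump_post','board','slab','salt','mill','bar','sealer']:
        ms=masks_of(p,n)
        if not ms: print(n,'none'); continue
        m=ms[0]['mask']; P=X[m]; P=P[~np.isnan(P[:,0])]
        print(n,round(ms[0]['conf'],2),m.sum(),'med',np.median(P,0).round(4),'p2',np.percentile(P,2,0).round(4),'p98',np.percentile(P,98,0).round(4))
    # green marks & red knob
    f=p['frame'].astype(int)
    g=(f[...,1]>f[...,0]*1.5)&(f[...,1]>f[...,2]*1.3)&(X[...,2]<0.03)&(abs(X[...,1])<0.2)&(X[...,0]<0.65)
    P=X[g]
    for yc in(-.09,0,.09):
        Q=P[abs(P[:,1]-yc)<.045]
        if len(Q): print('green',yc,len(Q),cv2.minEnclosingCircle(Q[:,:2].astype(np.float32)),Q.mean(0).round(4))
    r=(f[...,0]>f[...,1]*2.5)&(f[...,0]>90)&(abs(X[...,1]-.19)<.06)
    Q=X[r]; print('red',len(Q),Q.mean(0),Q.min(0),Q.max(0))
    b=(f[...,2]>f[...,0]*2)&(abs(X[...,1]+.2)<.04)&(X[...,2]>.09)
    Q=X[b]; 
    if len(Q): print('blue',len(Q),Q.mean(0),Q.min(0),Q.max(0))
E
```

```text
top
(array([0.539 , 0.407 , 0.0322, 0.093 ]), array([0.5395, 0.4064, 0.0911]), 341, array([169, 189,  22,  21], dtype=int32), array([118.,  97.,  69.]))
(array([0.5433, 0.3114, 0.0318, 0.0934]), array([0.5425, 0.3117, 0.0914]), 329, array([201, 189,  22,  21], dtype=int32), array([107.,  82.,  58.]))
lever_knob 0.79 166 med [0.5745 0.1756 0.1671] p2 [0.5381 0.1689 0.1322] p98 [0.6349 0.2073 0.1901]
pump_post 0.69 9429 med [ 0.5511 -0.0076  0.0136] p2 [ 0.4287 -0.1958  0.0048] p98 [0.6571 0.1756 0.1529]
board 0.69 5644 med [ 0.5194 -0.3544  0.0075] p2 [ 0.4046 -0.4682  0.0017] p98 [ 0.6914 -0.2393  0.0134]
slab 0.93 4773 med [0.4672 0.3579 0.0075] p2 [0.3735 0.2425 0.0016] p98 [0.6026 0.4756 0.0134]
salt 0.69 1690 med [ 0.5245 -0.0087  0.1366] p2 [ 0.4882 -0.1342  0.0117] p98 [0.6339 0.1231 0.1446]
mill 0.8 272 med [ 0.3574 -0.1292  0.1338] p2 [ 0.3339 -0.156   0.0097] p98 [ 0.3778 -0.1123  0.1477]
bar 0.95 1586 med [ 0.5206 -0.0031  0.1371] p2 [ 0.4879 -0.1348  0.1028] p98 [0.633  0.123  0.1446]
sealer 0.67 9362 med [ 0.5506 -0.0087  0.0137] p2 [ 0.4287 -0.1964  0.0059] p98 [0.6566 0
[... 1531 characters left out ...]
334  0.0974] p98 [0.6393 0.1222 0.144 ]
sealer 0.82 8804 med [5.821e-01 5.000e-04 3.870e-02] p2 [ 0.4409 -0.1932  0.0076] p98 [0.6687 0.1749 0.1538]
green -0.09 142 ((0.5066990256309509, -0.09699592739343643), 0.028889667242765427) [ 0.5023 -0.0967  0.0133]
green 0 149 ((0.5057992339134216, -0.005815383046865463), 0.02894735336303711) [ 0.5021 -0.0065  0.0129]
green 0.09 51 ((0.4999874234199524, 0.07700524479150772), 0.024029333144426346) [0.5003 0.0848 0.0129]
red 12 [0.54739604 0.19884732 0.18985117] [0.54204635 0.18160863 0.1853648 ] [0.55017476 0.2106981  0.1927931 ]
blue 193 [-0.24127923 -0.18907716  0.23914463] [-0.6094636  -0.23310801  0.10766359] [ 0.51743972 -0.17072448  0.33071735]
```

Request:
{"method": "drive_tool", "body": {"targets": [0.02,0.04,0.002,0,0,0.0667,1,0.02,0.04,0.002,0,0,0.0667,1,0.02,0.04,0.002,0,0,0.0667,1,0.02,0.04,0.002,0,0,0.0667,1,0.02,0.04,0.002,0,0,0.0667,1,0.02,0.04,0.002,0,0,0.0667,1,0.02,0.04,0.002,0,0,0.0667,1,0.02,0.04,0.002,0,0,0.0667,1,0.02,0.04,0.002,0,0,0.0667,1,0.02,0.04,0.002,0,0,0.0667,1,0.02,0.04,0.002,0,0,0.0667,1,0.02,0.04,0.002,0,0,0.0667,1,0.02,0.04,0.002,0,0,0.0667,0.5,0.02,0.04,0.002,0,0,0.0667,0.5,0.02,0.04,0.002,0,0,0.0667,0.5,0.02,0.04,0.002,0,0,0.0667,0.5,0.02,0.04,0.002,0,0,0.0667,0.5,0.02,0.04,0.002,0,0,0.0667,0.5,0.02,0.04,0.002,0,0,0.0667,0.5,0.02,0.04,0.002,0,0,0.0667,0.5]}}

```text
clock: 4.9
ee_pos: [0.5466, 0.1941, 0.2906]
orientation: [0.708, -0.706, 0.0, -0.0]
wrist_force: [0.9, 0.5, -0.1]
grip_width: 0.0429
```

Request:
{"method": "drive_tool", "body": {"targets": [-0.002,0.001,-0.03,0,0,0,0.5,0,0,-0.03,0,0,0,0.5,0,0,-0.03,0,0,0,0.5,0,0,-0.019,0,0,0,0.5,0,0,0,0,0,0,0.5,0,0,0,0,0,0,0,0,0,0,0,0,0,0,0,0,0,0,0,0,0,0,0,0,0,0,0,0], "grip_force": 30}}

```text
clock: 5.8
ee_pos: [0.5462, 0.1938, 0.1829]
orientation: [-0.707, 0.707, -0.001, 0.003]
wrist_force: [4.4, -1.0, -4.2]
grip_width: 0.0153
```

```bash
python3 - <<'E'
from h import *
p=snapshot('scene'); cv2.imwrite('pics/s1.png',cv2.resize(p['frame'][100:300,220:540,::-1],(800,500)))
print(arm.read_state()['wrist_force'])
E
```

```text
[ 5.51264958 -0.93149442 -3.25096677]
```

View pics/s1.png

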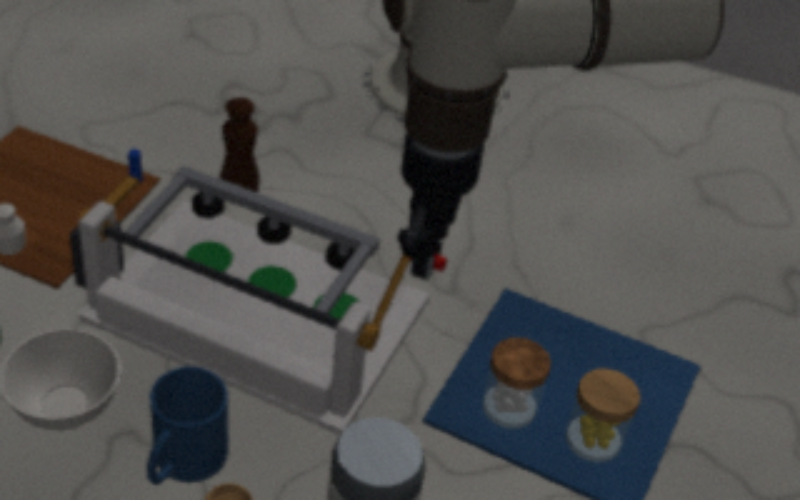

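Request:
{"method": "drive_tool", "body": {"targets": [0.0047,0,0.0074,0,0,0,0,0.0053,0,0.0069,0,0,0,0,0.0059,0,0.0064,0,0,0,0,0.0064,0,0.0059,0,0,0,0,0.0069,0,0.0053,0,0,0,0,0.0074,0,0.0047,0,0,0,0,0.0077,0,0.004,0,0,0,0,0.0081,0,0.0034,0,0,0,0]}}

```text
clock: 6.65
ee_pos: [0.5937, 0.1935, 0.2286]
orientation: [0.707, -0.707, -0.002, 0.002]
wrist_force: [-13.2, 2.9, 8.2]
grip_width: 0.0146
```

Request:
{"method": "drive_tool", "body": {"targets": [0.0083,0,0.0026,0,0,0,0,0.0085,0,0.0019,0,0,0,0,0.0087,0,0.0011,0,0,0,0,0.0087,0,0.0004,0,0,0,0,0.0087,0,-0.0004,0,0,0,0,0.0087,0,-0.001,0,0,0,0,0.0085,0,-0.0018,0,0,0,0,0,0,0,0,0,0,0,0,0,0,0,0,0,0]}}

```text
clock: 7.55
ee_pos: [0.6574, 0.1934, 0.2335]
orientation: [0.707, -0.707, 0.002, -0.002]
wrist_force: [-4.6, 1.0, 5.7]
grip_width: 0.0147
```

```bash
python3 - <<'E'
from h import *
p=snapshot('scene'); cv2.imwrite('pics/s2.png',cv2.resize(p['frame'][100:300,220:540,::-1],(800,500)))
print(arm.read_state()['wrist_force'],arm.read_state()['ee_pos'])
E
```

```text
[-4.39142771  1.69184891  4.81729779] [0.65743309 0.19337317 0.23347503]
```

View pics/s2.png

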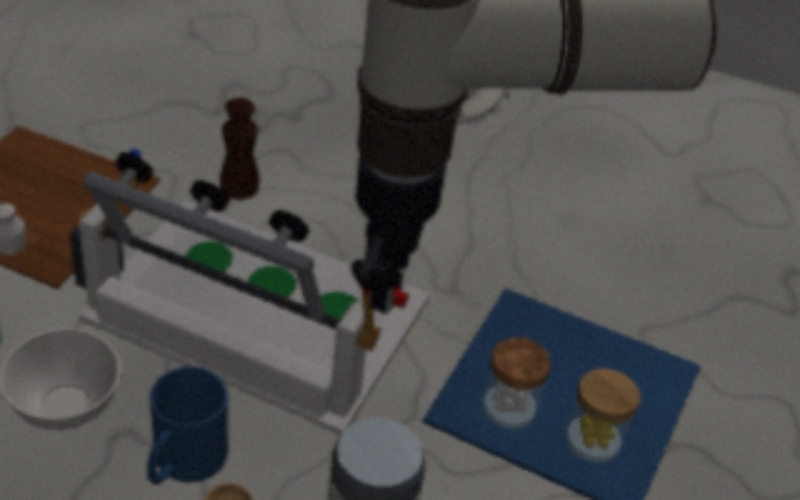

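Request:
{"method": "drive_tool", "body": {"targets": [0.003,0,-0.001,0,0,0,0,0.003,0,-0.001,0,0,0,0,0.003,0,-0.001,0,0,0,0,0,0,0,0,0,0,0]}}

```text
clock: 8.0
ee_pos: [0.6586, 0.1932, 0.2329]
orientation: [0.708, -0.707, -0.003, 0.005]
wrist_force: [-29.5, 4.4, 21.9]
grip_width: 0.0147
```

Request:
{"method": "drive_tool", "body": {"targets": [-0.004,0,0.002,0,0,0,0,-0.003,0,0.001,0,0,0,0,0,0,0,0,0,0,0.5,0,0,0,0,0,0,0.5,0,0,0,0,0,0,0.5,0,0,0.03,0,0,0,0.5,0,0.02,0.04,0,0,0,1,0,0.03,0,0,0,0,1,-0.02,0.03,0,0,0,0,1,-0.03,0.02,0,0,0,0,1,-0.03,0.02,-0.02,0,0,0,1,-0.03,0,-0.03,0,0,0,1]}}

```text
clock: 9.2
ee_pos: [0.5489, 0.316, 0.2493]
orientation: [0.707, -0.707, 0.001, -0.003]
wrist_force: [0.2, 1.0, -0.2]
grip_width: 0.0854
```

```bash
python3 - <<'E'
from h import *
p=snapshot('scene'); cv2.imwrite('pics/s3.png',cv2.resize(p['frame'][100:300,220:540,::-1],(800,500)))
print(arm.read_state()['wrist_force'],arm.read_state()['ee_pos'])
for c in ['top','scene']:
    q=snapshot(c)
    for o in lids(q,(0.35,0.7,0.2,0.55)): print(o)
E
```

```text
[ -7.4402543   -4.89261516 -10.74069655] [0.53934312 0.31052798 0.23967264]
(array([0.5425, 0.3118, 0.0315, 0.0937]), array([0.542 , 0.3118, 0.0916]), 330, array([201, 189,  21,  21], dtype=int32), array([111.,  85.,  60.]))
(array([0.5481, 0.3139, 0.0323, 0.0932]), array([0.5505, 0.3146, 0.0917]), 347, array([416, 235,  24,  22], dtype=int32), array([74., 51., 34.]))
(array([0.5452, 0.4081, 0.0327, 0.0933]), array([0.548 , 0.4078, 0.0918]), 376, array([451, 248,  25,  23], dtype=int32), array([86., 67., 45.]))
```

View pics/s3.png

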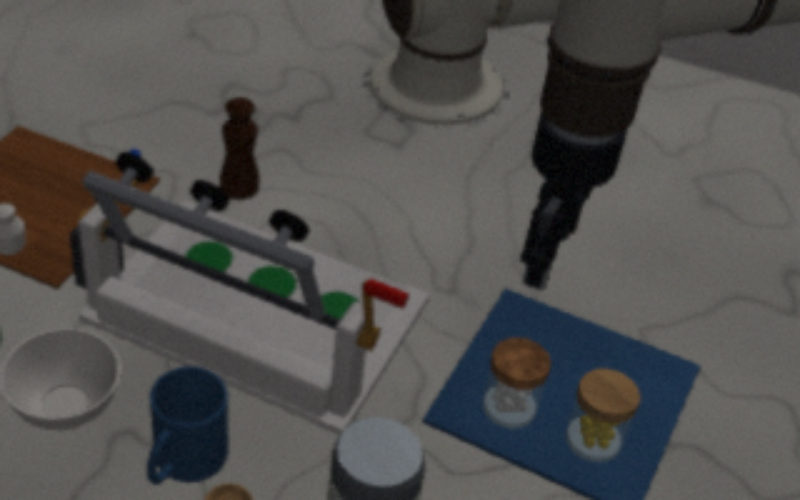

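Request:
{"method": "drive_tool", "body": {"targets": [0.0055,0.002,-0.03,0,0,0,1,0,0,-0.03,0,0,0,1,0,0,-0.03,0,0,0,1,0,0,-0.03,0,0,0,1,0,0,-0.02,0,0,0,1,0,0,-0.015,0,0,0,1,0,0,-0.007,0,0,0,1,0,0,0,0,0,0,1,0,0,0,0,0,0,0.6,0,0,0,0,0,0,0.6,0,0,0,0,0,0,0.6,0,0,0,0,0,0,0.6,0,0,0,0,0,0,0.6], "grip_force": 30}}

```text
clock: 10.65
ee_pos: [0.5545, 0.3158, 0.0878]
orientation: [-0.707, 0.707, -0.0, 0.001]
wrist_force: [-2.5, 0.4, 5.9]
grip_width: 0.0611
```

```bash
python3 - <<'E'
from h import *
p=snapshot('scene'); cv2.imwrite('pics/s4.png',cv2.resize(p['frame'][150:300,350:540,::-1],(760,600)))
s=arm.read_state();print(s['wrist_force'],s['ee_pos'],s['grip_width'])
E
```

```text
[-2.84365292  0.02205846  5.54573828] [0.5544466  0.31581635 0.08778523] 0.061562315829171946
```

View pics/s4.png

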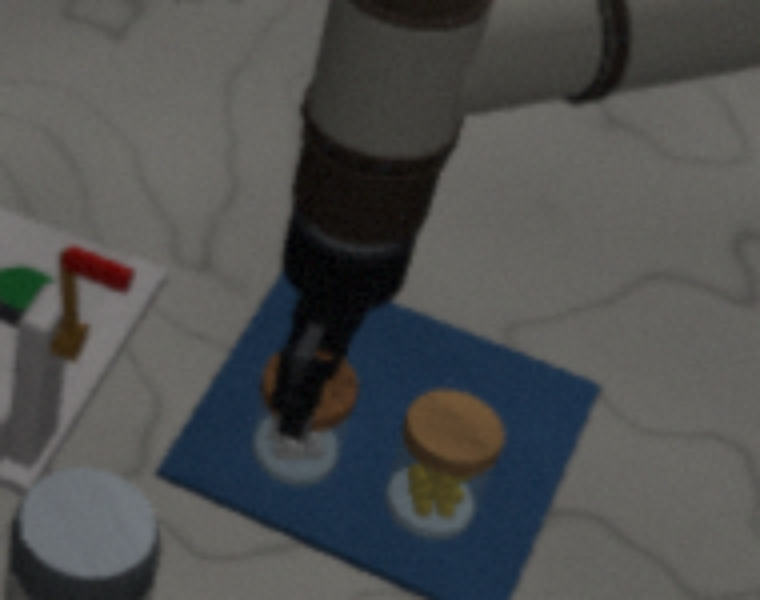

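Request:
{"method": "drive_tool", "body": {"targets": [0,0,0,0,0,0,1,0,0,0,0,0,0,1,0,0,0,0,0,0,1,0,-0.003,-0.006,0,0,0,1,0,0,-0.006,0,0,0,1,0,0,0,0,0,0,1,0,0,0,0,0,0,1]}}

```text
clock: 11.4
ee_pos: [0.554, 0.3121, 0.0736]
orientation: [-0.707, 0.707, -0.0, -0.0]
wrist_force: [-0.0, 1.2, 0.8]
grip_width: 0.085
```

```bash
python3 - <<'E'
from h import *
for c in ['top','scene']:
    q=snapshot(c)
    where(q,['jar3','jar0'])
    for o in lids(q,(0.35,0.7,0.2,0.55)): print(o)
cv2.imwrite('pics/s5.png',cv2.resize(q['frame'][150:300,350:540,::-1],(760,600)))
s=arm.read_state();print(s['wrist_force'],s['ee_pos'],s['grip_width'])
E
```

```text
jar3 0.46 [0.5429 0.3127 0.0067]
jar3 0.44 [ 0.7504  0.2393 -0.0013]
jar0 0.46 [0.5429 0.3127 0.0067]
jar0 0.44 [ 0.7504  0.2393 -0.0013]
(array([0.5401, 0.298 , 0.0258, 0.0925]), array([0.5386, 0.292 , 0.0903]), 89, array([214, 190,   8,  19], dtype=int32), array([104.,  83.,  63.]))
jar3 0.94 [0.5448 0.4055 0.0052]
jar3 0.81 [0.5484 0.3132 0.0041]
jar0 0.94 [0.5448 0.4055 0.0052]
jar0 0.81 [0.5484 0.3132 0.0041]
(array([0.5752, 0.3173, 0.056 , 0.096 ]), array([0.5745, 0.3258, 0.099 ]), 176, array([414, 237,  26,  27], dtype=int32), array([49., 37., 29.]))
(array([0.5462, 0.4075, 0.0319, 0.0934]), array([0.5483, 0.4078, 0.0919]), 375, array([451, 248,  25,  22], dtype=int32), array([86., 66., 45.]))
[-0.00684689  0.50744226  0.789162  ] [0.55412515 0.31244497 0.07433941] 0.0852843071645255
```

View pics/s5.png

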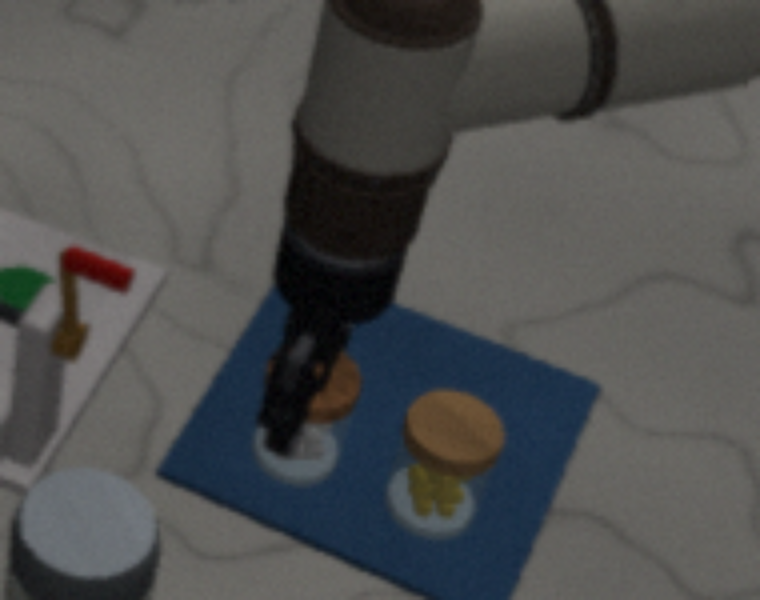

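Request:
{"method": "drive_tool", "body": {"targets": [-0.003,0,0,0,0,0,1,0,0,0,0,0,0,0.5,0,0,0,0,0,0,0.5,0,0,0,0,0,0,0.5,0,0,0,0,0,0,0.5,0,0,0,0,0,0,0.5,0,0,0.01,0,0,0,0.5,0,0,0.03,0,0,0,0.5,0,0,0.04,0,0,0,0.5,0,0,0.04,0,0,0,0.5,0,0,0.02,0,0,0,0.5,0,0,0,0,0,0,0.5,0,0,0,0,0,0,0.5], "grip_force": 40}}

```text
clock: 13.0
ee_pos: [0.5506, 0.312, 0.2129]
orientation: [-0.706, 0.708, 0.0, -0.001]
wrist_force: [-1.0, 0.2, -3.8]
grip_width: 0.0605
```

```bash
python3 - <<'E'
from h import *
for c in ['top','scene']:
    q=snapshot(c)
    where(q,['jar3'])
    cv2.imwrite(f'pics/6{c}.png',cv2.resize(q['frame'][100:300,150:470,::-1] if c=='top' else q['frame'][120:300,300:540,::-1],(800,500) if c=='top' else (800,600)))
s=arm.read_state();print(s['wrist_force'],s['ee_pos'],s['grip_width'])
E
```

```text
jar3 0.75 [0.5441 0.3135 0.1494]
jar3 0.46 [0.539  0.4065 0.0084]
jar3 0.69 [0.5497 0.308  0.1412]
jar3 0.57 [0.5451 0.4057 0.0055]
[ 0.23864908  0.50896511 -2.39186743] [0.55039042 0.31173489 0.21174285] 0.06129612721716654
```

View pics/6scene.png

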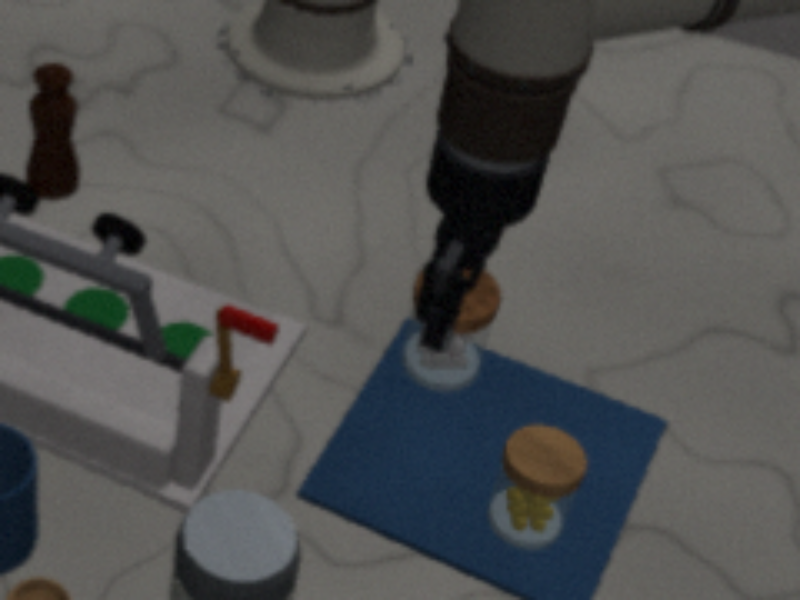

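View pics/6top.png

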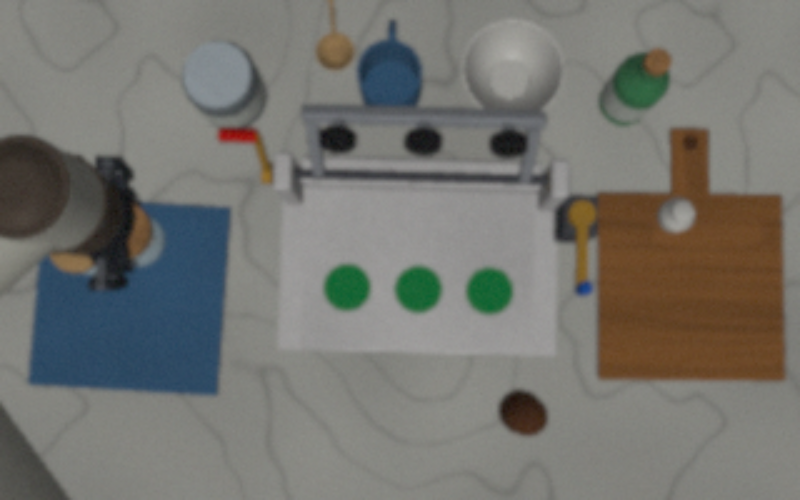

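```bash
cat >> h.py <<'E'
def greens(p):
    X=cloud(p); f=p['frame'].astype(int)
    g=(f[...,1]>f[...,0]*1.5)&(f[...,1]>f[...,2]*1.3)&(abs(X[...,2]-.012)<0.02)&(abs(X[...,1])<0.2)&(abs(X[...,0]-.5)<.07)
    n,l,st,c=cv2.connectedComponentsWithStats(g.astype(np.uint8))
    for i in range(1,n):
        if st[i,4]<40: continue
        v,u=np.nonzero(l==i)
        # plane-intersect pixel rays at z=.012
        K=np.array([[p['fx'],0,p['cx']],[0,p['fy'],p['cy']],[0,0,1]])
        r=cv2.undistortPoints(np.stack([u,v],1)[:,None].astype(float),K,np.array([p['k1'],0,0,0.]))[:,0]
        d=np.c_[r,np.ones(len(r))]@p['R']; o=-p['R'].T@p['t']
        P=o+d*((.012-o[2])/d[:,2])[:,None]
        print('green',len(P),P.mean(0).round(4),np.round(P.min(0),4),np.round(P.max(0),4))
E
python3 - <<'E'
from h import *
for c in ['top','scene']:
    q=snapshot(c); print(c); greens(q); where(q,['mark0','sealer','lever_hinge'])
E
```

```text
top
green 244 [0.5048 0.0836 0.012 ] [0.478  0.0563 0.012 ] [0.5319 0.1102 0.012 ]
green 238 [ 0.5047 -0.0067  0.012 ] [ 0.4771 -0.0323  0.012 ] [0.5311 0.0187 0.012 ]
green 244 [ 0.5049 -0.0967  0.012 ] [ 0.4791 -0.124   0.012 ] [ 0.5302 -0.0699  0.012 ]
mark0 0.95 [ 0.5041 -0.0049  0.0075]
mark0 0.93 [ 0.5038 -0.0956  0.0105]
sealer 0.55 [ 0.5645 -0.0061 -0.0011]
lever_hinge 0.6 [0.6313 0.1926 0.131 ]
lever_hinge 0.31 [ 0.5973 -0.2001  0.1135]
scene
green 143 [ 0.5007 -0.0972  0.012 ] [ 0.4762 -0.1254  0.012 ] [ 0.5195 -0.0705  0.012 ]
green 151 [ 0.5013 -0.0071  0.012 ] [ 0.4771 -0.0353  0.012 ] [0.5194 0.0204 0.012 ]
green 95 [0.4984 0.0778 0.012 ] [0.4788 0.058  0.012 ] [0.5194 0.0933 0.012 ]
mark0 0.89 [ 0.5102 -0.0964  0.0105]
mark0 0.88 [ 0.5041 -0.0089  0.0144]
sealer 0.72 [ 0.5653 -0.0109  0.007 ]
sealer 0.31 [0.5445 0.4059 0.005 ]
lever_hinge 0.97 [0.6387 0.1907 0.1315]
lever_hinge 0.66 [0.6543 0.1948 0.2247]
```

Request:
{"method": "drive_tool", "body": {"targets": [-0.006,-0.015,0,0,0,0,0.5,-0.006,-0.035,0,0,0,0,0.5,-0.006,-0.035,0,0,0,0,0.5,-0.006,-0.035,0,0,0,0,0.5,-0.006,-0.035,0,0,0,0,0.5,-0.006,-0.035,0,0,0,0,0.5,-0.005,-0.025,0,0,0,0,0.5,-0.002,-0.0135,0,0,0,0,0.5,0,0,-0.03,0,0,0,0.5,0,0,-0.03,0,0,0,0.5,0,0,-0.025,0,0,0,0.5,0,0,-0.015,0,0,0,0.5,0,0,0,0,0,0,0.5,0,0,0,0,0,0,0.5,0,0,0,0,0,0,0.5]}}

```text
clock: 15.1
ee_pos: [0.5091, 0.0844, 0.1154]
orientation: [-0.707, 0.707, -0.001, 0.001]
wrist_force: [0.1, 0.7, -2.5]
grip_width: 0.0612
```

```bash
python3 - <<'E'
from h import *
for c in ['top','scene']:
    q=snapshot(c)
    where(q,['jar3'])
    cv2.imwrite(f'pics/7{c}.png',cv2.resize(q['frame'][100:300,150:470,::-1] if c=='top' else q['frame'][120:300,230:470,::-1],(800,500) if c=='top' else (800,600)))
s=arm.read_state();print(s['clock'],s['wrist_force'],s['ee_pos'],s['grip_width'])
E
```

```text
jar3 0.71 [0.5384 0.4085 0.0079]
jar3 0.37 [0.4856 0.3583 0.0017]
jar3 0.74 [0.5048 0.0853 0.0433]
jar3 0.66 [0.5457 0.4073 0.007 ]
15.3 [-0.34077704  1.10049634 -2.25010521] [0.50846186 0.08407426 0.11497297] 0.060917576248716486
```

View pics/7scene.png

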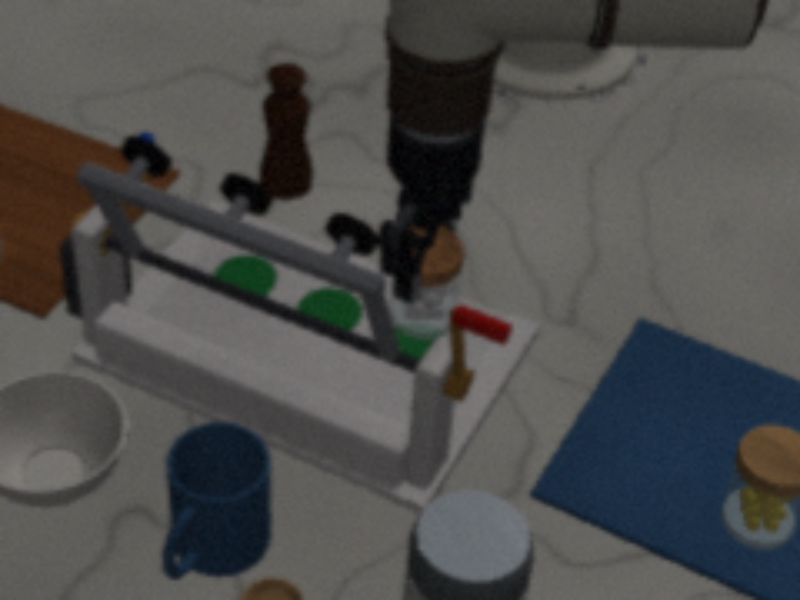

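View pics/7top.png

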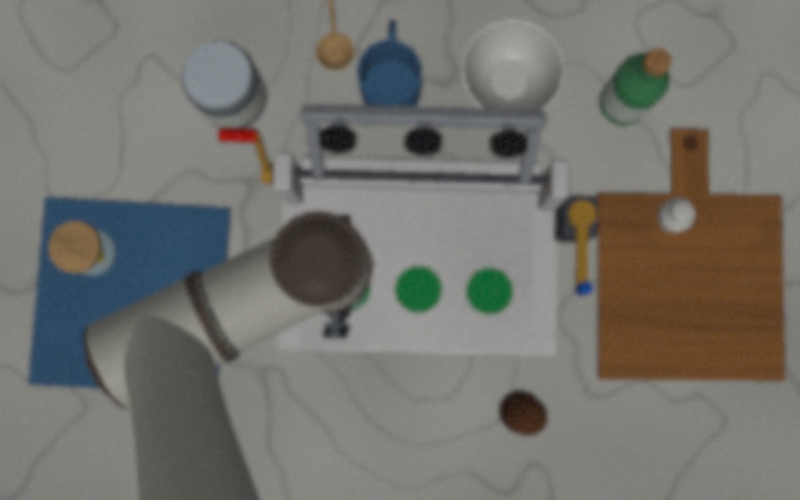

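Request:
{"method": "drive_tool", "body": {"targets": [-0.0005,-0.0005,-0.012,0,0,0,0.5,0,0,-0.01,0,0,0,0.5,0,0,-0.006,0,0,0,0.5,0,0,-0.002,0,0,0,0.5,0,0,-0.002,0,0,0,0.5,0,0,0,0,0,0,0.5,0,0,0,0,0,0,0.5]}}

```text
clock: 16.0
ee_pos: [0.5078, 0.0834, 0.0823]
orientation: [-0.707, 0.707, -0.0, 0.0]
wrist_force: [0.8, 0.2, -2.6]
grip_width: 0.0608
```

Request:
{"method": "drive_tool", "body": {"targets": [0,0,-0.001,0,0,0,0.5,0,0,-0.001,0,0,0,0.5,0,0,-0.001,0,0,0,0.5,0,0,0,0,0,0,0.5]}}

```text
clock: 16.4
ee_pos: [0.5074, 0.0833, 0.079]
orientation: [-0.707, 0.707, 0.0, -0.0]
wrist_force: [-0.3, 0.4, -3.8]
grip_width: 0.0612
```

Request:
{"method": "drive_tool", "body": {"targets": [0,0,-0.001,0,0,0,0.5,0,0,-0.001,0,0,0,0.5,0,0,0,0,0,0,0.5,0,0,0,0,0,0,0.5]}}

```text
clock: 16.8
ee_pos: [0.5076, 0.0833, 0.0783]
orientation: [-0.707, 0.707, -0.0, 0.0]
wrist_force: [-4.0, 0.5, 5.5]
grip_width: 0.0613
```

Request:
{"method": "drive_tool", "body": {"targets": [0,0,0,0,0,0,0.75,0,0,0,0,0,0,1,0,0,0,0,0,0,1,0,0,0,0,0,0,1,0,0,0.03,0,0,0,1,0,0,0.04,0,0,0,1,0,0,0.04,0,0,0,1,0,0.02,0.01,0,0,0,1,0.004,0.04,0,0,0,0,1,0.006,0.05,0,0,0,0,1,0.006,0.05,0,0,0,0,1,0.006,0.05,0,0,0,0,1,0.006,0.05,0,0,0,0,1,0.006,0.04,0,0,0,0,1,0.003,0.02,0,0,0,0,1,0,0,0,0,0,0,1,0,0,0,0,0,0,1]}}

```text
clock: 18.5
ee_pos: [0.5441, 0.4019, 0.1963]
orientation: [-0.707, 0.707, -0.0, -0.001]
wrist_force: [-0.7, -0.0, -0.3]
grip_width: 0.0858
```

```bash
python3 - <<'E'
from h import *
for c in ['top','scene']:
    q=snapshot(c); print(c)
    where(q,['jar3'])
    for o in lids(q,(0.4,0.6,-.15,0.55)): print(o[:3])
    greens(q)
    cv2.imwrite(f'pics/8{c}.png',cv2.resize(q['frame'][100:300,150:470,::-1] if c=='top' else q['frame'][120:300,230:470,::-1],(800,500) if c=='top' else (800,600)))
s=arm.read_state();print(s['clock'],s['wrist_force'],s['ee_pos'],s['grip_width'])
E
```

```text
top
jar3 0.83 [0.5362 0.4068 0.0101]
jar3 0.63 [0.5019 0.0846 0.0136]
(array([0.54  , 0.4072, 0.0321, 0.0933]), array([0.5398, 0.4067, 0.0912]), 339)
(array([0.5005, 0.0858, 0.031 , 0.0975]), array([0.5004, 0.0858, 0.0954]), 337)
green 238 [ 0.5047 -0.0066  0.012 ] [ 0.4771 -0.0323  0.012 ] [0.5311 0.0187 0.012 ]
green 242 [ 0.5048 -0.0965  0.012 ] [ 0.4791 -0.1239  0.012 ] [ 0.5302 -0.0699  0.012 ]
scene
jar3 0.9 [0.5468 0.4041 0.0029]
jar3 0.85 [0.5053 0.0814 0.0082]
(array([0.5053, 0.0843, 0.0337, 0.0974]), array([0.5077, 0.0871, 0.0958]), 271)
(array([0.5456, 0.4071, 0.0326, 0.0932]), array([0.5479, 0.4076, 0.0919]), 375)
green 141 [ 0.5011 -0.0972  0.012 ] [ 0.4778 -0.1257  0.012 ] [ 0.5195 -0.0687  0.012 ]
green 151 [ 0.5014 -0.0071  0.012 ] [ 0.4771 -0.0353  0.012 ] [0.5194 0.0204 0.012 ]
18.7 [ 0.50767667  0.00514827 -1.22749072] [0.54447201 0.40074337 0.19745964] 0.08545390242761544
```

View pics/8top.png

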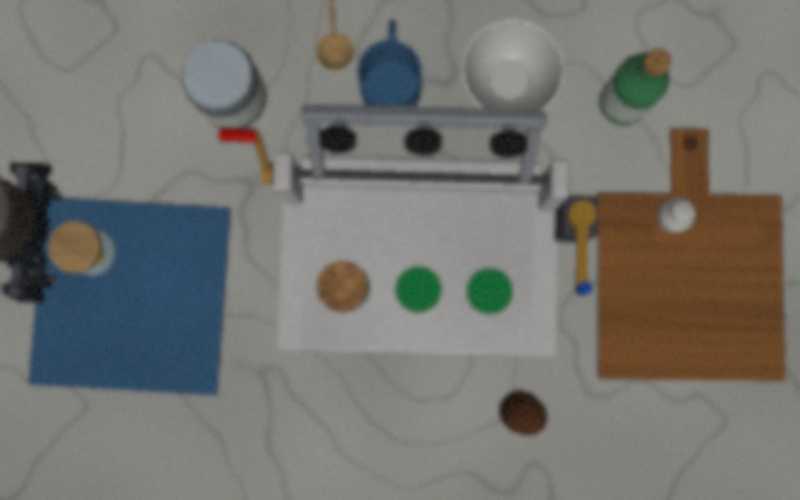

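View pics/8scene.png

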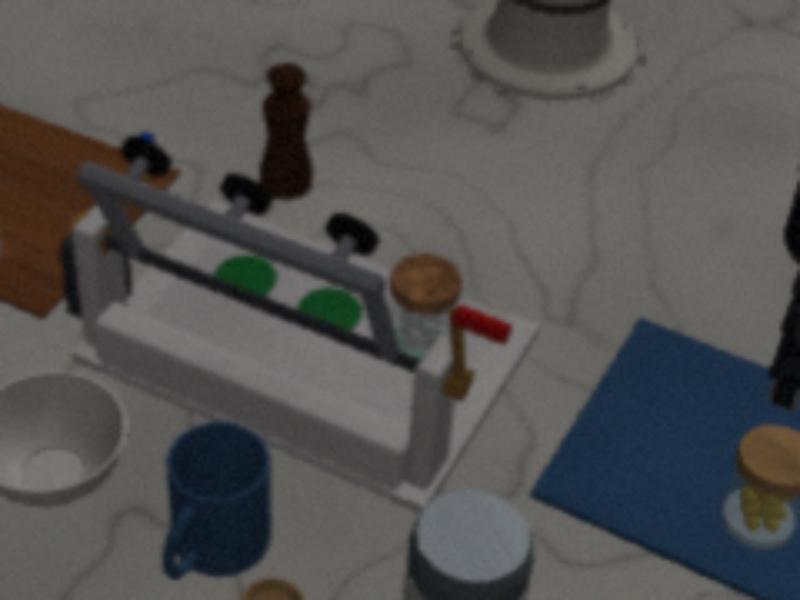

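Request:
{"method": "drive_tool", "body": {"targets": [0.003,0.003,-0.03,0,0,0,1,0,0,-0.03,0,0,0,1,0,0,-0.03,0,0,0,1,0,0,-0.02,0,0,0,1,0,0,-0.0115,0,0,0,1,0,0,0,0,0,0,1,0,0,0,0,0,0,0.5,0,0,0,0,0,0,0.5,0,0,0,0,0,0,0.5,0,0,0,0,0,0,0.5,0,0,0,0,0,0,0.5]}}

```text
clock: 19.8
ee_pos: [0.5478, 0.4055, 0.0777]
orientation: [-0.707, 0.707, -0.0, 0.001]
wrist_force: [-3.0, -0.1, 5.7]
grip_width: 0.0612
```

Request:
{"method": "drive_tool", "body": {"targets": [0,0,0.01,0,0,0,0.5,0,0,0.03,0,0,0,0.5,0,0,0.04,0,0,0,0.5,0,0,0.04,0,0,0,0.5,0,0,0.03,0,0,0,0.5,0,0,0.01,0,0,0,0.5,0,0,0,0,0,0,0.5,0,0,0,0,0,0,0.5]}}

```text
clock: 20.6
ee_pos: [0.5464, 0.4043, 0.2332]
orientation: [-0.707, 0.708, 0.0, -0.002]
wrist_force: [-0.1, 0.3, -2.6]
grip_width: 0.0608
```

```bash
python3 - <<'E'
from h import *
for c in ['scene']:
    q=snapshot(c); print(c)
    where(q,['jar0'])
    for o in lids(q,(0.4,0.6,-.15,0.25)): print(o[:3])
    cv2.imwrite(f'pics/9{c}.png',cv2.resize(q['frame'][120:300,300:540,::-1],(800,600)))
s=arm.read_state();print(s['clock'],s['wrist_force'],s['ee_pos'],s['grip_width'])
E
```

```text
scene
jar0 0.73 [0.5428 0.4059 0.1614]
jar0 0.72 [0.5061 0.0806 0.0094]
(array([0.5067, 0.0848, 0.0336, 0.0974]), array([0.5084, 0.0873, 0.096 ]), 277)
20.7 [-0.39112814  0.52446234 -2.83675272] [0.54651007 0.40418486 0.23264778] 0.06080733459764144
```

View pics/9scene.png

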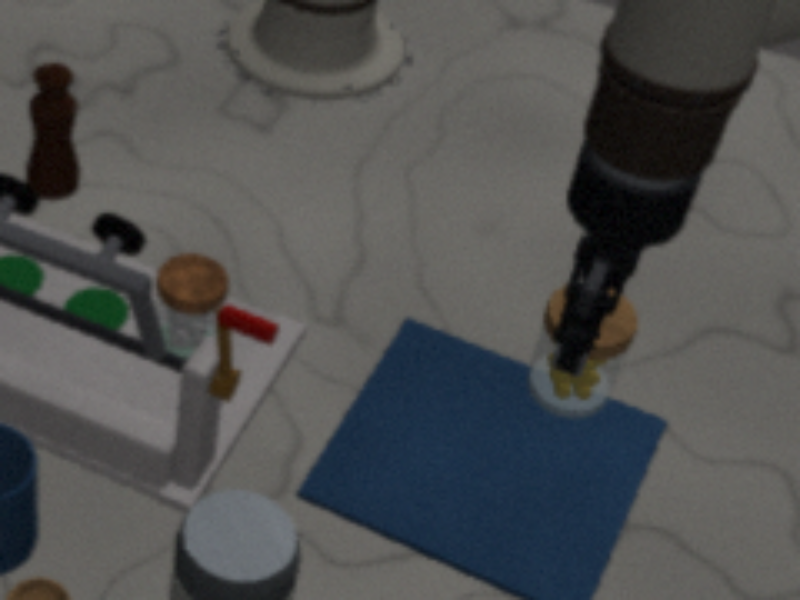

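Request:
{"method": "drive_tool", "body": {"targets": [-0.002,-0.0215,0,0,0,0,0.5,-0.007,-0.04,0,0,0,0,0.5,-0.007,-0.048,0,0,0,0,0.5,-0.007,-0.048,0,0,0,0,0.5,-0.007,-0.048,0,0,0,0,0.5,-0.007,-0.048,0,0,0,0,0.5,0,-0.048,0,0,0,0,0.5,0,-0.048,0,0,0,0,0.5,0,-0.048,0,0,0,0,0.5,0,-0.048,0,0,0,0,0.5,0,-0.036,0,0,0,0,0.5,0,-0.02,0,0,0,0,0.5,0,0,-0.02,0,0,0,0.5,0,0,-0.04,0,0,0,0.5,0,0,-0.035,0,0,0,0.5,0,0,-0.02,0,0,0,0.5,0,0,0,0,0,0,0.5,0,0,0,0,0,0,0.5,0,0,0,0,0,0,0.5]}}

```text
clock: 22.6
ee_pos: [0.5114, -0.0966, 0.1217]
orientation: [-0.707, 0.707, -0.001, 0.001]
wrist_force: [1.0, 0.2, -2.1]
grip_width: 0.0608
```

```bash
python3 - <<'E'
from h import *
s=arm.read_state();print(s['clock'],s['wrist_force'],s['ee_pos'],s['grip_width'])
for c in ['scene']:
    q=snapshot(c); print(c)
    where(q,['jar0'])
    for o in lids(q,(0.4,0.6,-.15,0.25)): print(o[:3])
    cv2.imwrite(f'pics/10{c}.png',cv2.resize(q['frame'][120:300,200:440,::-1],(800,600)))
E
```

```text
22.6 [ 0.96416379  0.21071038 -2.12141259] [ 0.51137266 -0.0965543   0.12174262] 0.060803823067285864
scene
jar0 0.74 [ 0.5085 -0.096   0.0529]
jar0 0.6 [0.5065 0.0828 0.0044]
(array([0.5068, 0.0859, 0.0326, 0.0972]), array([0.5082, 0.0875, 0.0958]), 279)
```

View pics/10scene.png

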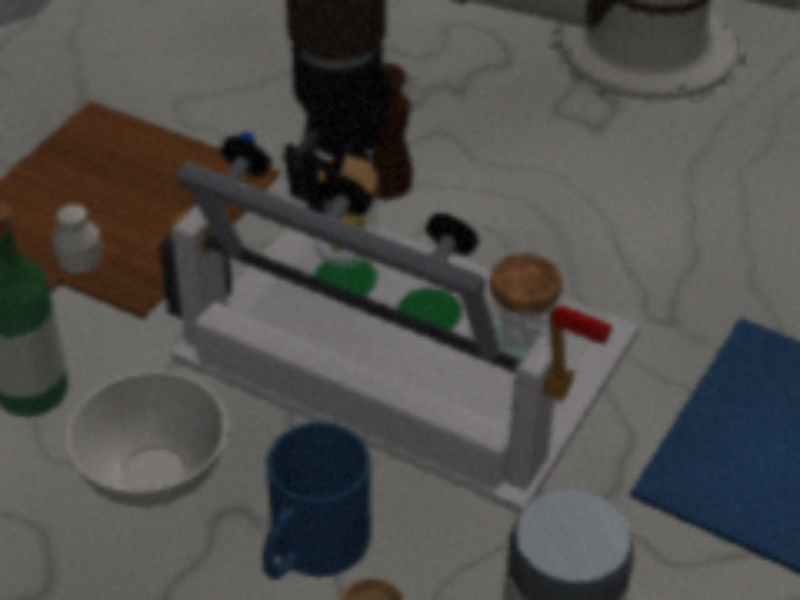

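Request:
{"method": "drive_tool", "body": {"targets": [-0.0015,-0.0005,-0.012,0,0,0,0.5,0,0,-0.012,0,0,0,0.5,0,0,-0.008,0,0,0,0.5,0,0,-0.003,0,0,0,0.5,0,0,-0.002,0,0,0,0.5,0,0,-0.001,0,0,0,0.5,0,0,-0.001,0,0,0,0.5,0,0,0,0,0,0,0.5,0,0,0,0,0,0,0.5]}}

```text
clock: 23.6
ee_pos: [0.5092, -0.0971, 0.0819]
orientation: [-0.707, 0.707, -0.0, 0.0]
wrist_force: [0.5, -0.7, -1.9]
grip_width: 0.0609
```

Request:
{"method": "drive_tool", "body": {"targets": [0,0,-0.001,0,0,0,0.5,0,0,-0.001,0,0,0,0.5,0,0,0,0,0,0,0.5]}}

```text
clock: 23.9
ee_pos: [0.5091, -0.0973, 0.0816]
orientation: [0.707, -0.707, 0.001, -0.0]
wrist_force: [-5.0, 1.1, 10.2]
grip_width: 0.0607
```

Request:
{"method": "drive_tool", "body": {"targets": [0,0,0,0,0,0,0.75,0,0,0,0,0,0,1,0,0,0,0,0,0,1,0,0,0,0,0,0,1,0,0,0.03,0,0,0,1,0,0,0.04,0,0,0,1,0,0,0.05,0,0,0,1,0,0,0.05,0,0,0,1,0,0.02,0.03,0,0,0,0.5,0,0.045,0.01,0,0,0,0.5,0,0.045,0,0,0,0,0.5,0,0.045,0,0,0,0,0.5,0,0.045,0,0,0,0,0.5,0,0.045,0,0,0,0,0.5,0,0.045,0,0,0,0,0.5,0,0.03,0,0,0,0,0.5,0,0,0,0,0,0,0.5,0,0,0,0,0,0,0.5]}}

```text
clock: 25.7
ee_pos: [0.5086, 0.2234, 0.289]
orientation: [0.707, -0.707, -0.0, 0.001]
wrist_force: [0.4, -1.0, 0.1]
grip_width: 0.0425
```

```bash
python3 - <<'E'
from h import *
s=arm.read_state();print(s['clock'],s['wrist_force'],s['ee_pos'],s['grip_width'])
for c in ['top','scene']:
    q=snapshot(c); print(c)
    where(q,['jar0','jar3','lever_knob'])
    for o in lids(q,(0.4,0.6,-.15,0.25)): print(o[:3])
    greens(q)
    cv2.imwrite(f'pics/11{c}.png',cv2.resize(q['frame'][100:300,150:470,::-1] if c=='top' else q['frame'][120:300,230:470,::-1],(800,500) if c=='top' else (800,600)))
E
```

```text
25.7 [ 0.41594024 -0.98829711  0.14530485] [0.50861769 0.22338323 0.28902544] 0.04250428299055846
top
jar0 0.91 [0.5023 0.0849 0.007 ]
jar0 0.71 [ 0.7662  0.0336 -0.0053]
jar3 0.91 [0.5023 0.0849 0.007 ]
jar3 0.71 [ 0.7662  0.0336 -0.0053]
lever_knob 0.73 [0.6544 0.194  0.2293]
(array([0.5004, 0.086 , 0.0308, 0.0975]), array([0.5001, 0.0858, 0.0953]), 331)
(array([ 0.5024, -0.0937,  0.0309,  0.0971]), array([ 0.5018, -0.0939,  0.0949]), 329)
green 239 [ 0.5048 -0.0065  0.012 ] [ 0.4771 -0.0323  0.012 ] [0.5311 0.0187 0.012 ]
scene
jar0 0.77 [ 0.5077 -0.0966  0.0109]
jar0 0.74 [0.5047 0.0827 0.0054]
jar3 0.77 [ 0.5077 -0.0966  0.0109]
jar3 0.74 [0.5047 0.0827 0.0054]
lever_knob 0.76 [0.6558 0.1965 0.2289]
(array([0.5072, 0.0865, 0.0322, 0.0973]), array([0.508 , 0.0873, 0.0959]), 275)
green 150 [ 0.5012 -0.0069  0.012 ] [ 0.4771 -0.0353  0.012 ] [0.5194 0.0204 0.012 ]
```

View pics/11top.png

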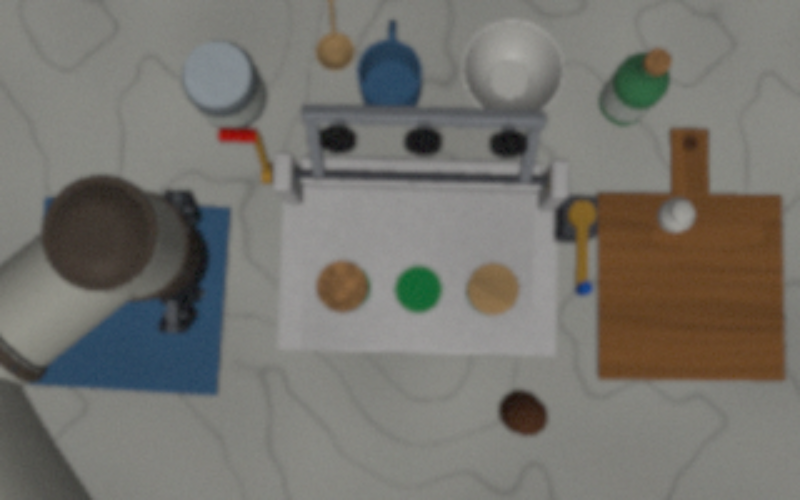

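View pics/11scene.png

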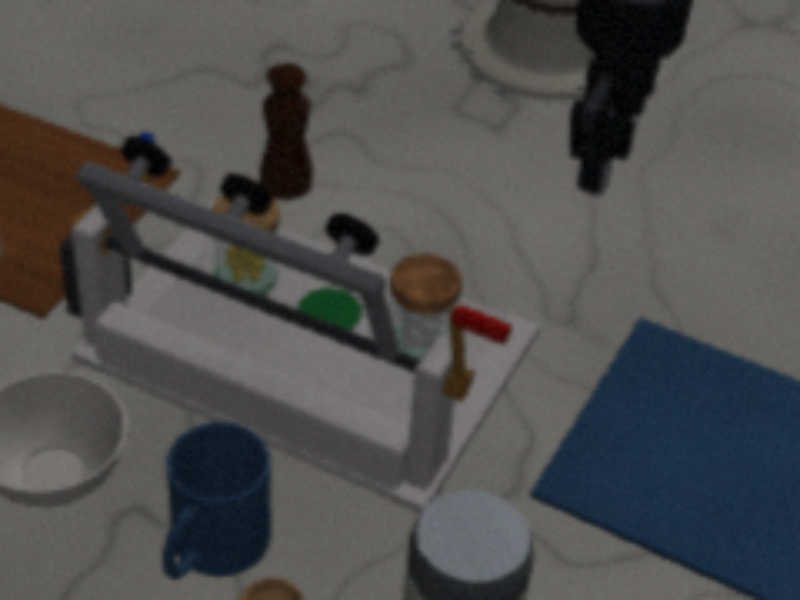

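Request:
{"method": "drive_tool", "body": {"targets": [0.02,-0.005,0,0,0,0,0.5,0.04,-0.01,0,0,0,0,0.5,0.04,-0.01,0,0,0,0,0.5,0.03,-0.003,0,0,0,0,0.5,0.018,0,0,0,0,0,0.5,0,0,-0.02,0,0,0,0.5,0,0,-0.025,0,0,0,0.5,0,0,-0.012,0,0,0,0.5,0,0,0,0,0,0,0.5,0,0,0,0,0,0,0,0,0,0,0,0,0,0,0,0,0,0,0,0,0,0,0,0,0,0,0,0], "grip_force": 30}}

```text
clock: 27.4
ee_pos: [0.6572, 0.1951, 0.2345]
orientation: [-0.707, 0.707, -0.001, 0.001]
wrist_force: [-0.9, 0.3, 3.7]
grip_width: 0.0149
```

Request:
{"method": "drive_tool", "body": {"targets": [-0.0085,0,0.0018,0,0,0,0,-0.0087,0,0.001,0,0,0,0,-0.0087,0,0.0004,0,0,0,0,-0.0087,0,-0.0004,0,0,0,0,-0.0087,0,-0.0011,0,0,0,0,-0.0085,0,-0.0019,0,0,0,0,-0.0083,0,-0.0026,0,0,0,0,-0.0081,0,-0.0034,0,0,0,0,-0.0077,0,-0.004,0,0,0,0]}}

```text
clock: 28.3
ee_pos: [0.5828, 0.1953, 0.2247]
orientation: [-0.707, 0.707, -0.002, 0.004]
wrist_force: [5.4, -0.2, 2.2]
grip_width: 0.0147
```

Request:
{"method": "drive_tool", "body": {"targets": [-0.0074,0,-0.0047,0,0,0,0,-0.0069,0,-0.0053,0,0,0,0,-0.0064,0,-0.0059,0,0,0,0,-0.0059,0,-0.0064,0,0,0,0,0,0,0,0,0,0,0]}}

```text
clock: 28.8
ee_pos: [0.5529, 0.1952, 0.1982]
orientation: [-0.707, 0.707, 0.001, -0.001]
wrist_force: [3.8, 3.0, -2.5]
grip_width: 0.0151
```

Request:
{"method": "drive_tool", "body": {"targets": [-0.0053,0,-0.0069,0,0,0,0,-0.0047,0,-0.0074,0,0,0,0,0,0,0,0,0,0,0]}}

```text
clock: 29.1
ee_pos: [0.5452, 0.1953, 0.1863]
orientation: [-0.707, 0.707, -0.001, 0.001]
wrist_force: [7.2, 0.7, 3.6]
grip_width: 0.0144
```

Request:
{"method": "drive_tool", "body": {"targets": [-0.001,0,-0.003,0,0,0,0,-0.001,0,-0.003,0,0,0,0,0,0,0,0,0,0,0]}}

```text
clock: 29.4
ee_pos: [0.5452, 0.1954, 0.1856]
orientation: [0.708, -0.707, 0.003, -0.004]
wrist_force: [0.8, -1.4, 21.8]
grip_width: 0.0147
```

Request:
{"method": "drive_tool", "body": {"targets": [-0.001,0,-0.003,0,0,0,0,-0.001,0,-0.002,0,0,0,0,0,0,0,0,0,0,0]}}

```text
clock: 29.7
ee_pos: [0.545, 0.1955, 0.1851]
orientation: [0.708, -0.706, 0.005, -0.006]
wrist_force: [-2.2, -3.2, 37.5]
grip_width: 0.0143
```

Request:
{"method": "drive_tool", "body": {"targets": [0.001,0,0.005,0,0,0,0,0.001,0,0.004,0,0,0,0,0,0,0,0,0,0,0.5,0,0,0,0,0,0,0.5,0,0,0,0,0,0,0.5,0,0,0.03,0,0,0,0.5,0,0,0.04,0,0,0,0.5,0,0,0,0,0,0,0.5]}}

```text
clock: 30.5
ee_pos: [0.5441, 0.1958, 0.2588]
orientation: [0.707, -0.707, 0.002, -0.004]
wrist_force: [-0.4, 0.2, 0.4]
grip_width: 0.0426
```

```bash
python3 - <<'E'
from h import *
s=arm.read_state();print(s['clock'],s['wrist_force'],s['ee_pos'],s['grip_width'])
for c in ['scene','top']:
    q=snapshot(c); print(c)
    where(q,['lever_knob','pump_post','pump_hinge','bar'])
    cv2.imwrite(f'pics/12{c}.png',cv2.resize(q['frame'][100:300,150:470,::-1] if c=='top' else q['frame'][120:300,230:470,::-1],(800,500) if c=='top' else (800,600)))
E
```

```text
30.5 [-0.42861948  0.21797748  0.41056002] [0.54408455 0.1957528  0.25876212] 0.04258670386248183
scene
lever_knob 0.69 [0.5407 0.1953 0.182 ]
lever_knob 0.68 [ 0.6089 -0.3343  0.0061]
pump_post 0.71 [ 0.5124 -0.1969  0.1247]
pump_post 0.44 [ 0.3568 -0.1379 -0.0036]
pump_hinge 0.7 [ 0.5947 -0.201   0.114 ]
pump_hinge 0.17 [0.5137 0.0854 0.0117]
top
lever_knob 0.7 [ 0.5214 -0.3569 -0.0015]
lever_knob 0.69 [0.5453 0.1936 0.1789]
pump_post 0.53 [ 0.5087 -0.1991  0.1228]
pump_hinge 0.88 [ 0.5964 -0.1978  0.1164]
pump_hinge 0.74 [0.5058 0.0826 0.0094]
bar 0.82 [ 0.5023 -0.0043  0.1287]
bar 0.56 [ 0.5012 -0.0943  0.0126]
```

View pics/12scene.png

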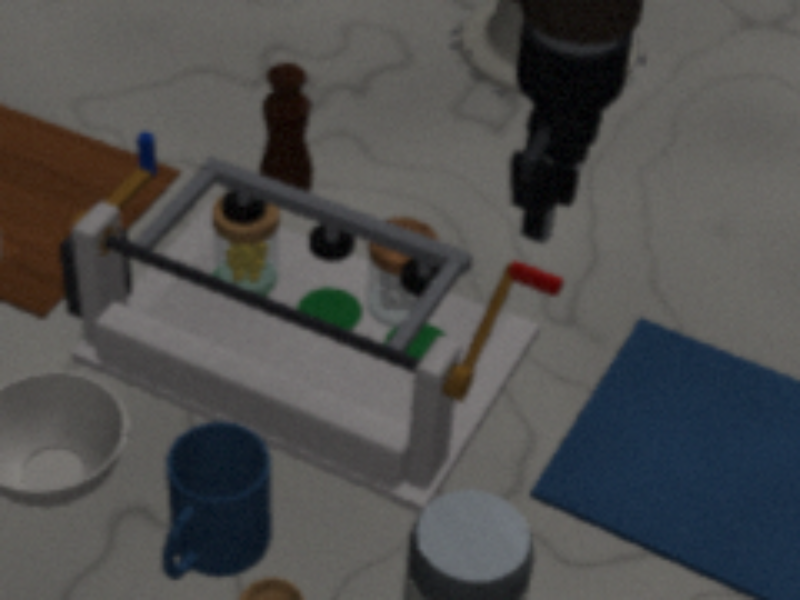

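The disturbance has shifted jar3 (cork lid): it now stands forward of mark 2, with part of the green mark visible at about (415,340). I'll raise the lever and put it back.

View pics/12top.png

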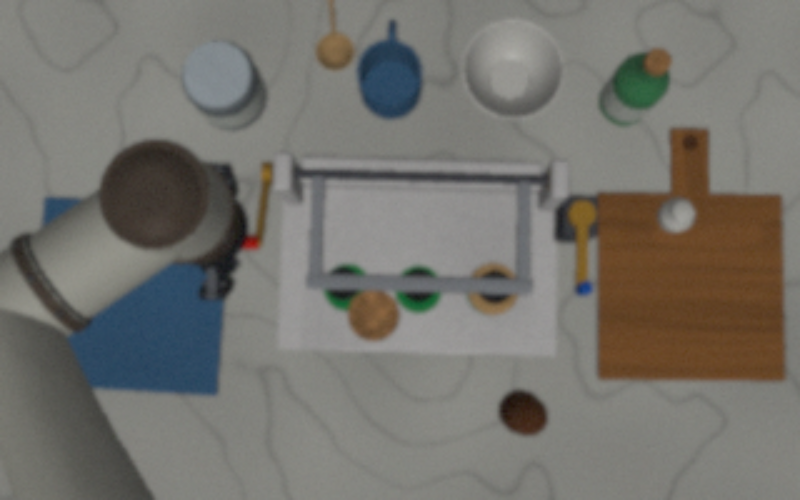

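Request:
{"method": "drive_tool", "body": {"targets": [0.0015,0,-0.03,0,0,0,0.5,0,0,-0.03,0,0,0,0.5,0,0,-0.016,0,0,0,0.5,0,0,0,0,0,0,0.5,0,0,0,0,0,0,0,0,0,0,0,0,0,0,0,0,0,0,0,0,0,0,0,0,0,0,0,0]}}

```text
clock: 31.8
ee_pos: [0.5454, 0.1954, 0.1793]
orientation: [-0.707, 0.707, -0.001, 0.002]
wrist_force: [4.5, -0.6, 0.6]
grip_width: 0.0149
```

Request:
{"method": "drive_tool", "body": {"targets": [0.0047,0,0.0074,0,0,0,0,0.0053,0,0.0069,0,0,0,0,0.0059,0,0.0064,0,0,0,0,0.0064,0,0.0059,0,0,0,0,0.0069,0,0.0053,0,0,0,0,0.0074,0,0.0047,0,0,0,0,0.0077,0,0.004,0,0,0,0,0.0081,0,0.0034,0,0,0,0]}}

```text
clock: 32.6
ee_pos: [0.5916, 0.195, 0.2251]
orientation: [0.707, -0.707, -0.003, 0.004]
wrist_force: [-18.3, 4.4, 14.5]
grip_width: 0.0152
```

Request:
{"method": "drive_tool", "body": {"targets": [0.0083,0,0.0026,0,0,0,0,0.0085,0,0.0019,0,0,0,0,0.0087,0,0.0011,0,0,0,0,0.0087,0,0.0004,0,0,0,0,0.0087,0,-0.0004,0,0,0,0,0.0087,0,-0.001,0,0,0,0,0.0085,0,-0.0018,0,0,0,0,0.003,0,-0.001,0,0,0,0,0,0,0,0,0,0,0]}}

```text
clock: 33.5
ee_pos: [0.6574, 0.1949, 0.2268]
orientation: [-0.707, 0.707, 0.001, -0.002]
wrist_force: [-8.5, 1.9, 6.9]
grip_width: 0.015
```

Request:
{"method": "drive_tool", "body": {"targets": [0.003,0,-0.001,0,0,0,0,0.003,0,-0.001,0,0,0,0,0,0,0,0,0,0,0]}}

```text
clock: 33.8
ee_pos: [0.6581, 0.1948, 0.2265]
orientation: [0.707, -0.707, -0.004, 0.006]
wrist_force: [-25.5, 4.5, 18.7]
grip_width: 0.0147
```

Request:
{"method": "drive_tool", "body": {"targets": [-0.003,0,0.001,0,0,0,0,-0.003,0,0.001,0,0,0,0,0,0,0,0,0,0,0.5,0,0,0,0,0,0,0.5,0,0,0,0,0,0,0.5,0,0,0.03,0,0,0,0.5,0,0.01,0.035,0,0,0,0.6,-0.03,0.02,0,0,0,0,1,-0.045,0.01,0,0,0,0,1,-0.045,0,0,0,0,0,1,-0.02,0,0,0,0,0,1,0,0,0,0,0,0,1,0,0,0,0,0,0,1]}}

```text
clock: 35.1
ee_pos: [0.5199, 0.235, 0.2891]
orientation: [-0.707, 0.707, -0.0, 0.001]
wrist_force: [0.7, 0.7, 0.2]
grip_width: 0.0853
```

```bash
python3 - <<'E'
from h import *
s=arm.read_state();print(s['clock'],s['wrist_force'],s['ee_pos'],s['grip_width'])
for c in ['scene','top']:
    q=snapshot(c); print(c)
    where(q,['lever_knob','jar3'])
    for o in lids(q,(0.4,0.6,-.15,0.25)): print(o[:3])
    cv2.imwrite(f'pics/13{c}.png',cv2.resize(q['frame'][100:300,150:470,::-1] if c=='top' else q['frame'][120:300,230:470,::-1],(800,500) if c=='top' else (800,600)))
E
```

```text
35.1 [0.68079464 0.6974657  0.2136697 ] [0.51988889 0.23502665 0.28908267] 0.08527551211160128
scene
lever_knob 0.79 [0.6536 0.197  0.2275]
jar3 0.59 [0.4735 0.0461 0.0072]
jar3 0.55 [ 0.5106 -0.0924  0.0102]
(array([0.4717, 0.0485, 0.0325, 0.0973]), array([0.4747, 0.0509, 0.0959]), 242)
top
lever_knob 0.71 [0.6548 0.1935 0.2299]
jar3 0.89 [0.4711 0.045  0.0126]
jar3 0.75 [ 0.4992 -0.0977  0.0134]
(array([ 0.5019, -0.0939,  0.0305,  0.0978]), array([ 0.5017, -0.0943,  0.0957]), 321)
(array([0.4671, 0.0475, 0.0307, 0.0975]), array([0.4671, 0.0474, 0.0952]), 335)
```

View pics/13top.png

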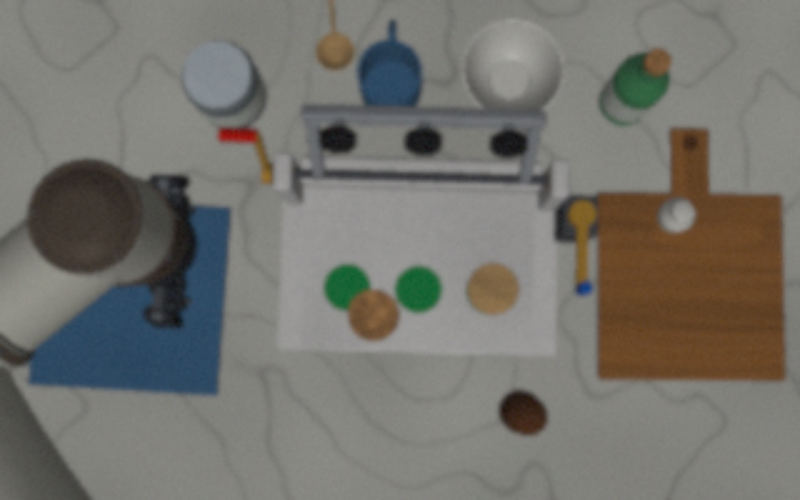

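View pics/13scene.png

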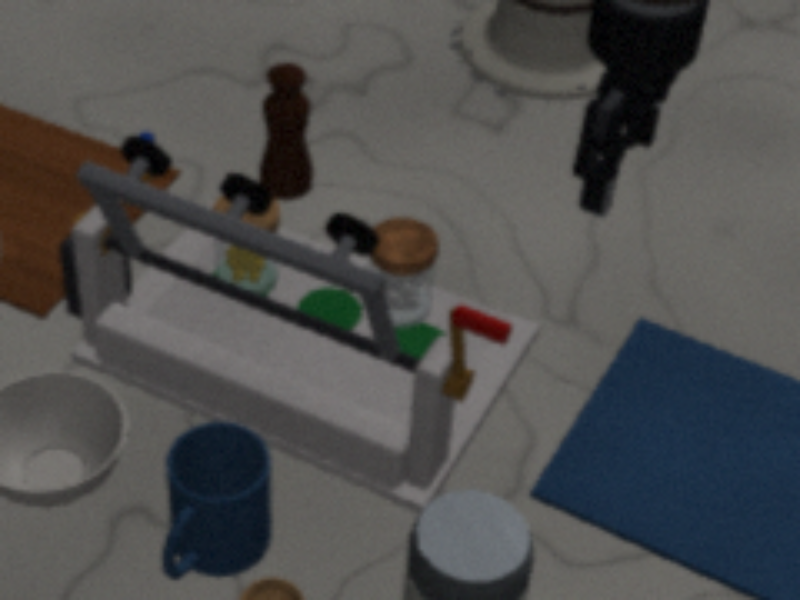

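Request:
{"method": "drive_tool", "body": {"targets": [-0.0115,-0.028,0,0,0,0,1,-0.0115,-0.045,0,0,0,0,1,-0.0115,-0.045,-0.02,0,0,0,1,-0.011,-0.045,-0.02,0,0,0,1,0,-0.025,-0.03,0,0,0,1,0,0,-0.03,0,0,0,1,0,0,-0.03,0,0,0,1,0,0,-0.03,0,0,0,1,0,0,-0.025,0,0,0,1,0,0,-0.015,0,0,0,1,0,0,-0.009,0,0,0,1,0,0,0,0,0,0,1,0,0,0,0,0,0,0.5,0,0,0,0,0,0,0.5,0,0,0,0,0,0,0.5,0,0,0,0,0,0,0.5,0,0,0,0,0,0,0.5], "grip_force": 40}}

```text
clock: 37.1
ee_pos: [0.4742, 0.0479, 0.0811]
orientation: [-0.707, 0.707, -0.0, 0.0]
wrist_force: [-2.8, 0.2, 7.1]
grip_width: 0.0611
```

Request:
{"method": "drive_tool", "body": {"targets": [0,0,0.008,0,0,0,0.5,0,0,0.012,0,0,0,0.5,0.01,0.01,0.01,0,0,0,0.5,0.015,0.015,0,0,0,0,0.5,0.01,0.011,0,0,0,0,0.5,0,0,0,0,0,0,0.5,0,0,0,0,0,0,0.5,0,0,0,0,0,0,0.5]}}

```text
clock: 37.9
ee_pos: [0.5082, 0.0833, 0.1095]
orientation: [-0.707, 0.708, 0.0, -0.001]
wrist_force: [-0.6, -0.4, -2.7]
grip_width: 0.0606
```

```bash
python3 - <<'E'
from h import *
s=arm.read_state();print(s['clock'],s['wrist_force'],s['ee_pos'],s['grip_width'])
for c in ['scene']:
    q=snapshot(c); print(c)
    where(q,['jar3','mark0'])
    cv2.imwrite(f'pics/14{c}.png',cv2.resize(q['frame'][120:300,230:470,::-1],(800,600)))
E
```

```text
37.9 [-0.59008012 -0.39156477 -2.69192166] [0.5081503  0.08329259 0.10951335] 0.06056538852136374
scene
jar3 0.65 [0.5067 0.0784 0.0381]
jar3 0.52 [ 0.506 -0.097  0.011]
mark0 0.84 [ 0.5117 -0.0932  0.0124]
mark0 0.77 [0.5125 0.0844 0.011 ]
```

View pics/14scene.png

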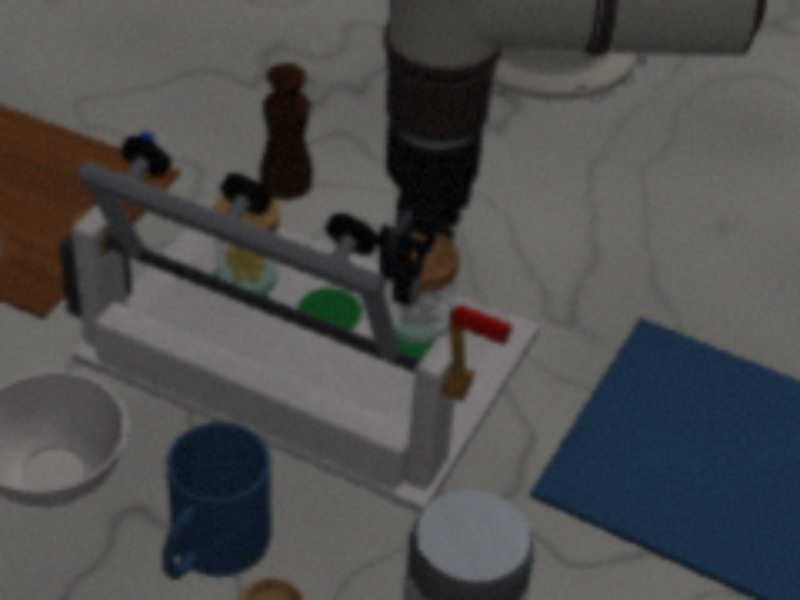

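Now fine-tune to (0.5095, 0.082) and set it down.

Request:
{"method": "drive_tool", "body": {"targets": [0.0015,-0.001,-0.012,0,0,0,0.5,0,0,-0.01,0,0,0,0.5,0,0,-0.004,0,0,0,0.5,0,0,-0.002,0,0,0,0.5,0,0,-0.001,0,0,0,0.5,0,0,-0.001,0,0,0,0.5,0,0,0,0,0,0,0.5]}}

```text
clock: 38.75
ee_pos: [0.5096, 0.0824, 0.0812]
orientation: [-0.707, 0.707, 0.0, -0.001]
wrist_force: [-5.8, 0.1, 7.5]
grip_width: 0.0609
```

Request:
{"method": "drive_tool", "body": {"targets": [0,0,0,0,0,0,0.75,0,0,0,0,0,0,1,0,0,0,0,0,0,1,0,0,0,0,0,0,1,0,0,0.03,0,0,0,1,0,0,0.04,0,0,0,1,0,0,0.05,0,0,0,1,0,0.01,0.05,0,0,0,0.5,0,0.025,0.038,0,0,0,0.5,0.01,0.04,0,0,0,0,0.5,0.02,0.038,0,0,0,0,0.5,0.04,0,0,0,0,0,0.5,0.04,0,0,0,0,0,0.5,0.025,0,0,0,0,0,0.5,0.0135,0,0,0,0,0,0.5,0,0,0,0,0,0,0.5]}}

```text
clock: 40.35
ee_pos: [0.6606, 0.1955, 0.2852]
orientation: [-0.706, 0.708, 0.0, -0.001]
wrist_force: [-0.4, 0.6, -0.6]
grip_width: 0.0424
```

```bash
python3 - <<'E'
from h import *
s=arm.read_state();print(s['clock'],s['wrist_force'],s['ee_pos'],s['grip_width'])
for c in ['scene','top']:
    q=snapshot(c); print(c)
    for o in lids(q,(0.4,0.6,-.15,0.25)): print(o[:3])
    cv2.imwrite(f'pics/15{c}.png',cv2.resize(q['frame'][100:300,150:470,::-1] if c=='top' else q['frame'][120:300,230:470,::-1],(800,500) if c=='top' else (800,600)))
E
```

```text
40.35 [-0.44527376  0.60281352 -0.62674853] [0.6605708  0.19549845 0.28519203] 0.04237947769616066
scene
(array([0.5108, 0.0809, 0.0333, 0.0975]), array([0.5114, 0.0826, 0.0961]), 256)
top
(array([0.5026, 0.0821, 0.0308, 0.0976]), array([0.5022, 0.082 , 0.0953]), 334)
(array([ 0.5019, -0.0939,  0.0303,  0.0977]), array([ 0.5017, -0.0939,  0.0956]), 327)
```

View pics/15top.png

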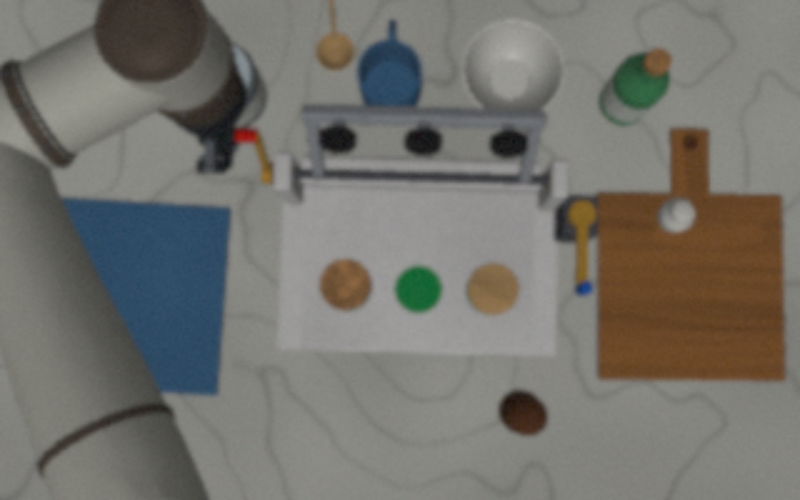

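Request:
{"method": "drive_tool", "body": {"targets": [-0.002,0,-0.02,0,0,0,0.5,0,0,-0.02,0,0,0,0.5,0,0,-0.013,0,0,0,0.5,0,0,0,0,0,0,0.5,0,0,0,0,0,0,0,0,0,0,0,0,0,0,0,0,0,0,0,0,0,0,0,0,0,0,0,0], "grip_force": 30}}

```text
clock: 41.25
ee_pos: [0.6573, 0.1958, 0.2357]
orientation: [-0.707, 0.707, -0.0, 0.001]
wrist_force: [-2.7, 0.0, 3.8]
grip_width: 0.0144
```

Request:
{"method": "drive_tool", "body": {"targets": [-0.0085,0,0.0018,0,0,0,0,-0.0087,0,0.001,0,0,0,0,-0.0087,0,0.0004,0,0,0,0,-0.0087,0,-0.0004,0,0,0,0,-0.0087,0,-0.0011,0,0,0,0,-0.0085,0,-0.0019,0,0,0,0,-0.0083,0,-0.0026,0,0,0,0,-0.0081,0,-0.0034,0,0,0,0,-0.0077,0,-0.004,0,0,0,0]}}

```text
clock: 42.15
ee_pos: [0.5833, 0.196, 0.2262]
orientation: [-0.707, 0.707, -0.002, 0.004]
wrist_force: [6.2, 0.0, 1.3]
grip_width: 0.0143
```

Request:
{"method": "drive_tool", "body": {"targets": [-0.0074,0,-0.0047,0,0,0,0,-0.0069,0,-0.0053,0,0,0,0,-0.0064,0,-0.0059,0,0,0,0,-0.0059,0,-0.0064,0,0,0,0,-0.0053,0,-0.0069,0,0,0,0,-0.0047,0,-0.0074,0,0,0,0,0,0,0,0,0,0,0]}}

```text
clock: 42.85
ee_pos: [0.5453, 0.1961, 0.1878]
orientation: [0.707, -0.707, 0.001, -0.001]
wrist_force: [6.1, 0.6, 5.5]
grip_width: 0.0149
```

Request:
{"method": "drive_tool", "body": {"targets": [-0.002,0,-0.003,0,0,0,0,-0.001,0,-0.003,0,0,0,0,0,0,0,0,0,0,0]}}

```text
clock: 43.15
ee_pos: [0.5451, 0.1962, 0.1873]
orientation: [0.708, -0.707, 0.003, -0.004]
wrist_force: [3.1, -1.8, 22.3]
grip_width: 0.0145
```

Request:
{"method": "drive_tool", "body": {"targets": [-0.001,0,-0.003,0,0,0,0,-0.001,0,-0.002,0,0,0,0,0,0,0,0,0,0,0]}}

```text
clock: 43.45
ee_pos: [0.5449, 0.1963, 0.1868]
orientation: [0.708, -0.706, 0.005, -0.007]
wrist_force: [-0.3, -3.8, 39.0]
grip_width: 0.0147
```

Request:
{"method": "drive_tool", "body": {"targets": [0.002,0,0.006,0,0,0,0,0.001,0,0.004,0,0,0,0,0,0,0,0,0,0,0.5,0,0,0,0,0,0,0.5,0,0,0,0,0,0,0.5,0,0,0.03,0,0,0,0.5,0,0,0.04,0,0,0,0.5,0,0,0.04,0,0,0,0.2,0,0,0,0,0,0,0]}}

```text
clock: 44.35
ee_pos: [0.5441, 0.1964, 0.3018]
orientation: [-0.707, 0.707, -0.002, 0.004]
wrist_force: [-0.0, -0.2, -0.5]
grip_width: 0.0146
```

```bash
python3 - <<'E'
from h import *
s=arm.read_state();print(s['clock'],s['wrist_force'],s['ee_pos'],s['grip_width'])
for c in ['scene','top']:
    q=snapshot(c); print(c)
    where(q,['lever_knob','pump_post','pump_hinge'])
    cv2.imwrite(f'pics/16{c}.png',cv2.resize(q['frame'][100:300,150:470,::-1] if c=='top' else q['frame'][120:300,230:470,::-1],(800,500) if c=='top' else (800,600)))
E
```

```text
44.35 [-0.0466147  -0.22366265 -0.49073139] [0.54411578 0.19637971 0.30180854] 0.014638868131760624
scene
lever_knob 0.79 [0.5411 0.1984 0.1827]
lever_knob 0.29 [ 0.7473  0.2382 -0.0018]
pump_post 0.45 [ 0.508  -0.2003  0.1242]
pump_post 0.26 [ 0.5957 -0.2007  0.1154]
pump_hinge 0.79 [ 0.5973 -0.2006  0.115 ]
pump_hinge 0.56 [ 0.4897  0.3564 -0.0052]
top
lever_knob 0.69 [0.542  0.1928 0.1826]
pump_post 0.47 [ 0.504  -0.1971  0.126 ]
pump_post 0.2 [ 0.5622 -0.0069 -0.0009]
pump_hinge 0.69 [ 0.5924 -0.1999  0.1163]
pump_hinge 0.59 [ 0.5192 -0.3546 -0.0027]
```

View pics/16scene.png

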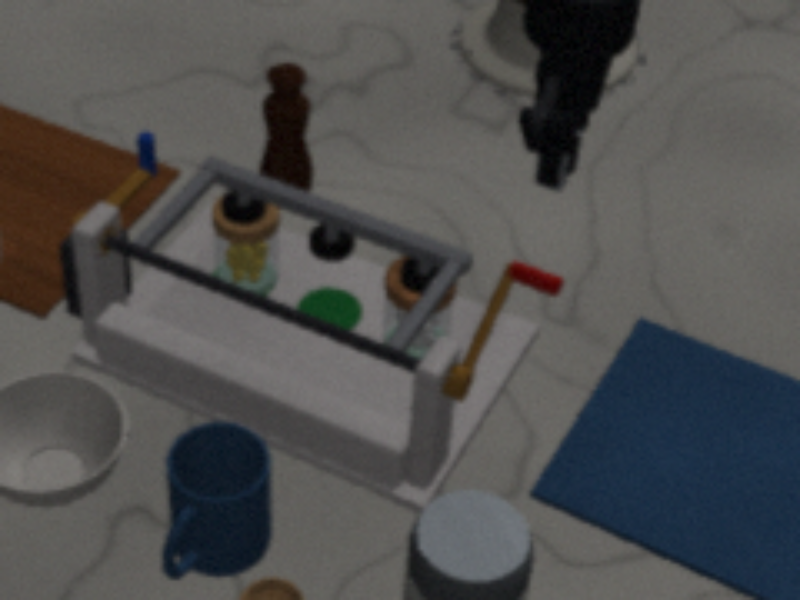

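View pics/16top.png

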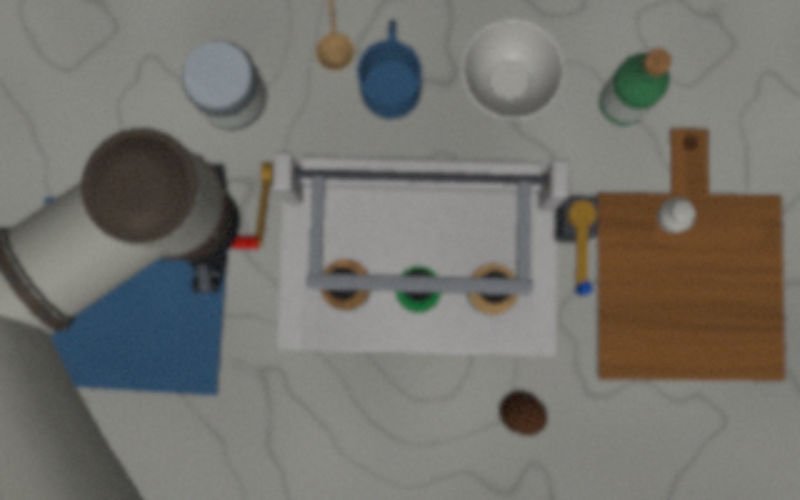

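Request:
{"method": "drive_tool", "body": {"targets": [-0.005,-0.021,-0.01,0,0,0,0,-0.005,-0.045,-0.01,0,0,0,0,-0.005,-0.045,-0.01,0,0,0,0,-0.005,-0.045,-0.01,0,0,0,0,-0.005,-0.045,-0.01,0,0,0,0,-0.005,-0.045,-0.01,0,0,0,0,-0.005,-0.045,-0.01,0,0,0,0,-0.002,-0.045,-0.01,0,0,0,0,0,-0.025,-0.02,0,0,0,0,0,0,0,0,0,0,0,0,0,-0.025,0,0,0,0,0,0,-0.025,0,0,0,0,0,0,-0.021,0,0,0,0,0,0,0,0,0,0,0,0,0,0,0,0,0,0]}}

```text
clock: 46.25
ee_pos: [0.5061, -0.165, 0.1257]
orientation: [0.707, -0.707, 0.0, 0.0]
wrist_force: [0.5, -0.1, 0.7]
grip_width: -0.0004
```

```bash
python3 - <<'E'
from h import *
s=arm.read_state();print(s['clock'],s['wrist_force'],s['ee_pos'],s['grip_width'])
for c in ['scene','top']:
    q=snapshot(c)
    cv2.imwrite(f'pics/17{c}.png',cv2.resize(q['frame'][150:250,300:460,::-1] if c=='top' else q['frame'][120:255,200:380,::-1],(800,500) if c=='top' else (800,600)))
E
```

```text
46.25 [ 0.52363865 -0.14844661  0.74523545] [ 0.50610034 -0.16502301  0.12567175] -0.0004264841735140428
```

View pics/17scene.png

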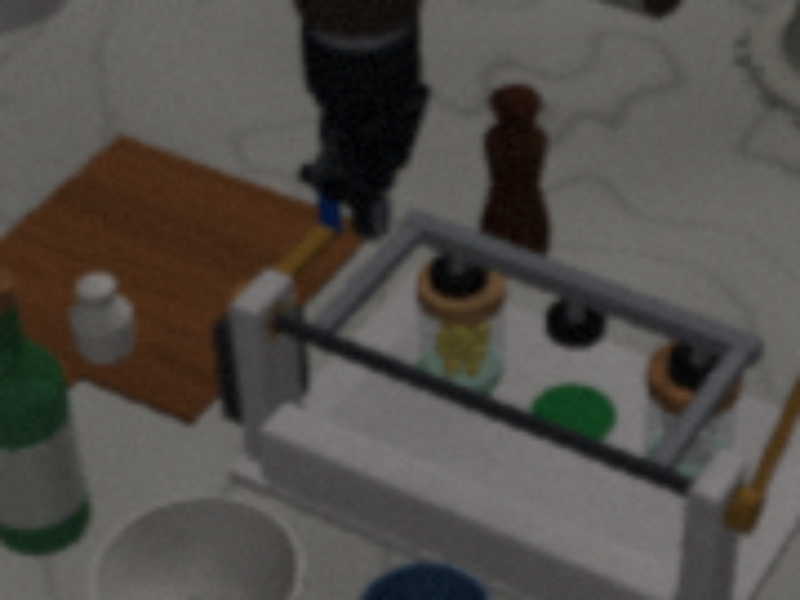

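View pics/17top.png

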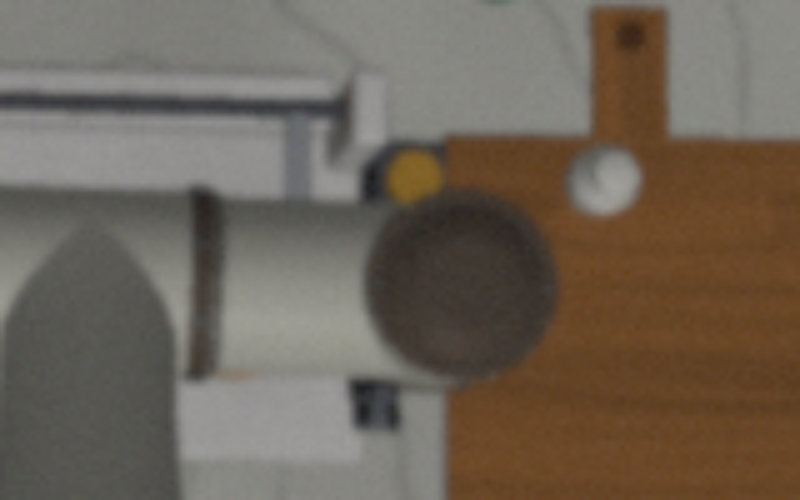

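Request:
{"method": "drive_tool", "body": {"targets": [0.002,0,0.005,0,0,0,0,0,-0.01,0,0,0,0,0,0,-0.007,0,0,0,0,0,0.0005,-0.009,0,0,0,0,0,0.0013,-0.009,0,0,0,0,0,0.0022,-0.0087,0,0,0,0,0,0.003,-0.0084,0,0,0,0,0,0.004,-0.0081,0,0,0,0,0,0.0047,-0.0077,0,0,0,0,0,0.0055,-0.0072,0,0,0,0,0,0,0,0,0,0,0,0]}}

```text
clock: 47.45
ee_pos: [0.5292, -0.2412, 0.1296]
orientation: [-0.706, 0.708, 0.0, -0.0]
wrist_force: [-1.2, 2.1, 0.3]
grip_width: -0.0003
```

Request:
{"method": "drive_tool", "body": {"targets": [0.006,-0.0066,0,0,0,0,0,0.0065,-0.006,0,0,0,0,0,0,0,0,0,0,0,0,0,0,0,0,0,0,0]}}

```text
clock: 47.85
ee_pos: [0.5397, -0.2513, 0.1293]
orientation: [-0.707, 0.708, 0.003, -0.001]
wrist_force: [-4.9, 9.5, 0.7]
grip_width: 0.0
```

Request:
{"method": "drive_tool", "body": {"targets": [0.001,-0.002,0,0,0,0,0,0.001,-0.002,0,0,0,0,0,0,0,0,0,0,0,0]}}

```text
clock: 48.15
ee_pos: [0.5402, -0.2521, 0.1291]
orientation: [-0.706, 0.708, 0.006, -0.0]
wrist_force: [-7.7, 21.7, 7.1]
grip_width: 0.0001
```

```bash
python3 - <<'E'
from h import *
for c in ['scene']:
    q=snapshot(c); where(q,['pump_post','pump_hinge'])
    cv2.imwrite(f'pics/18{c}.png',cv2.resize(q['frame'][120:255,200:380,::-1],(800,600)))
E
```

```text
pump_post 0.42 [ 0.5455 -0.2701  0.1245]
pump_hinge 0.73 [ 0.593  -0.2004  0.1175]
```

View pics/18scene.png

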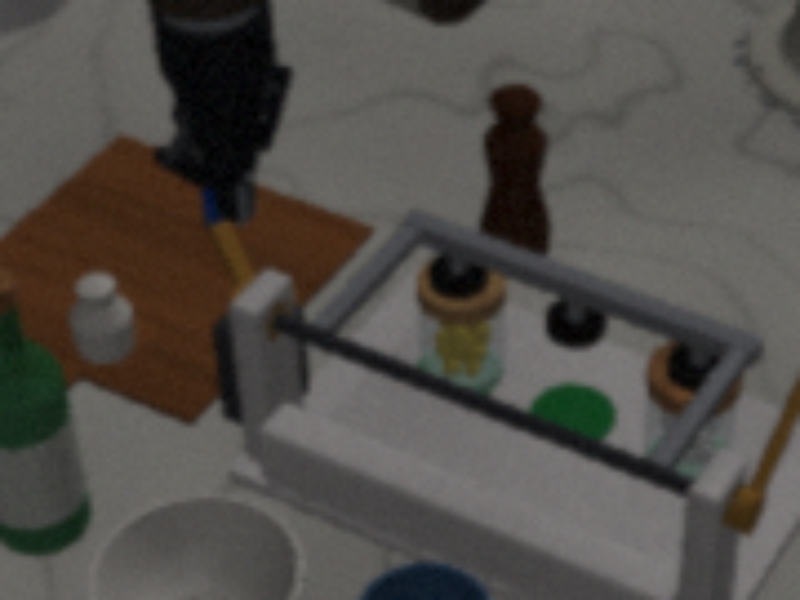

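Request:
{"method": "drive_tool", "body": {"targets": [-0.007,0.007,0,0,0,0,0,-0.007,0.007,0,0,0,0,0,-0.006,0.0072,0,0,0,0,0,-0.005,0.008,0,0,0,0,0,-0.004,0.008,0,0,0,0,0,-0.003,0.0085,0,0,0,0,0,-0.002,0.0085,0,0,0,0,0,-0.001,0.009,0,0,0,0,0,0,0.012,0,0,0,0,0,0,0.0145,0,0,0,0,0,0,0,0.01,0,0,0,0,0,0,0.03,0,0,0,0,0,0,0.04,0,0,0,0,0,0,0.04,0,0,0,0,0,0,0,0,0,0,0]}}

```text
clock: 49.8
ee_pos: [0.5113, -0.1682, 0.2574]
orientation: [0.707, -0.707, 0.006, -0.004]
wrist_force: [0.6, 0.8, 0.4]
grip_width: -0.0001
```

```bash
python3 - <<'E'
from h import *
s=arm.read_state();print(s['clock'],s['wrist_force'],s['ee_pos'],s['grip_width'])
for c in ['scene']:
    q=snapshot(c); where(q,['pump_post','lever_knob'])
    cv2.imwrite(f'pics/19{c}.png',cv2.resize(q['frame'][120:300,220:460,::-1],(800,600)))
E
```

```text
49.8 [0.57315788 0.77089329 0.37680853] [ 0.51133356 -0.16818288  0.25737027] -0.0001419774132977607
pump_post 0.71 [ 0.51   -0.1995  0.1222]
lever_knob 0.69 [0.5404 0.1962 0.1795]
```

View pics/19scene.png

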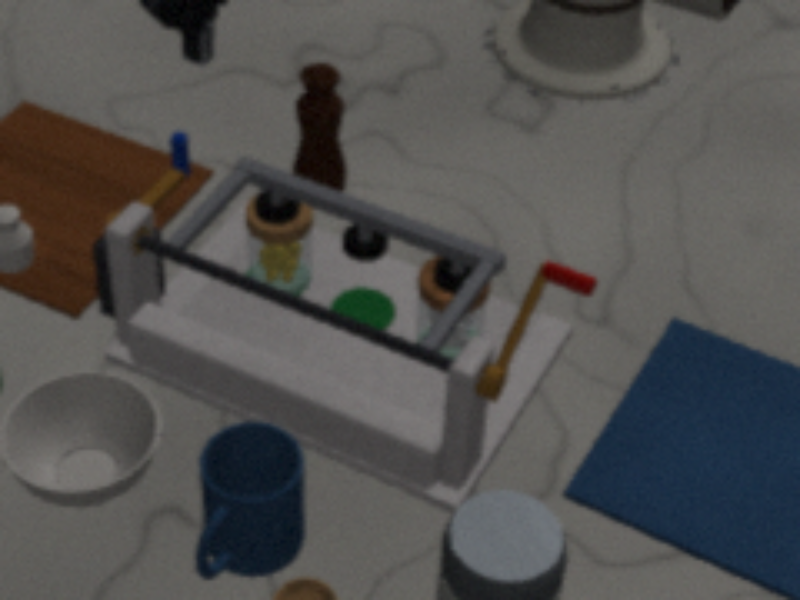

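Request:
{"method": "drive_tool", "body": {"targets": [0.004,0.0237,0.003,0,0,0,0.5,0.005,0.045,0,0,0,0,0.5,0.005,0.045,0,0,0,0,0.5,0.005,0.045,0,0,0,0,0.5,0.005,0.045,0,0,0,0,0.5,0.005,0.045,0,0,0,0,0.5,0.005,0.045,0,0,0,0,0.5,0,0.045,0,0,0,0,0.5,0,0.025,0,0,0,0,0.5,0,0,0,0,0,0,0.5,0,0,0,0,0,0,0.5]}}

```text
clock: 51.05
ee_pos: [0.5416, 0.1963, 0.2516]
orientation: [-0.707, 0.707, 0.0, -0.002]
wrist_force: [0.5, -0.7, 0.6]
grip_width: 0.0427
```

Request:
{"method": "drive_tool", "body": {"targets": [0.004,0,-0.03,0,0,0,0.5,0,0,-0.025,0,0,0,0.5,0,0,-0.014,0,0,0,0.5,0,0,0,0,0,0,0.5,0,0,0,0,0,0,0,0,0,0,0,0,0,0,0,0,0,0,0,0,0,0,0,0,0,0,0,0], "grip_force": 30}}

```text
clock: 51.85
ee_pos: [0.5456, 0.1959, 0.1853]
orientation: [-0.707, 0.708, 0.0, -0.0]
wrist_force: [-5.2, -1.2, 4.5]
grip_width: 0.0148
```

Request:
{"method": "drive_tool", "body": {"targets": [0.0047,0,0.0074,0,0,0,0,0.0053,0,0.0069,0,0,0,0,0.0059,0,0.0064,0,0,0,0,0.0064,0,0.0059,0,0,0,0,0.0069,0,0.0053,0,0,0,0,0.0074,0,0.0047,0,0,0,0,0.0077,0,0.004,0,0,0,0,0.0081,0,0.0034,0,0,0,0]}}

```text
clock: 52.65
ee_pos: [0.5949, 0.1958, 0.2313]
orientation: [0.707, -0.707, -0.002, 0.003]
wrist_force: [-12.7, -1.0, 12.5]
grip_width: 0.015
```

Request:
{"method": "drive_tool", "body": {"targets": [0.0083,0,0.0026,0,0,0,0,0.0085,0,0.0019,0,0,0,0,0.0087,0,0.0011,0,0,0,0,0.0087,0,0.0004,0,0,0,0,0.0087,0,-0.0004,0,0,0,0,0.0087,0,-0.001,0,0,0,0,0.0085,0,-0.0018,0,0,0,0,0.003,0,-0.001,0,0,0,0,0,0,0,0,0,0,0]}}

```text
clock: 53.55
ee_pos: [0.6579, 0.1957, 0.2338]
orientation: [-0.707, 0.707, 0.002, -0.004]
wrist_force: [-17.6, 1.6, 16.1]
grip_width: 0.0147
```

Request:
{"method": "drive_tool", "body": {"targets": [0.003,0,-0.001,0,0,0,0,0.003,0,-0.001,0,0,0,0,0,0,0,0,0,0,0]}}

```text
clock: 53.85
ee_pos: [0.6587, 0.1957, 0.2336]
orientation: [0.707, -0.707, -0.005, 0.008]
wrist_force: [-34.3, 1.8, 26.3]
grip_width: 0.0145
```

Fully raised. Release and look.

Request:
{"method": "drive_tool", "body": {"targets": [-0.004,0,0.002,0,0,0,0,-0.003,0,0.002,0,0,0,0,0,0,0,0,0,0,0.5,0,0,0,0,0,0,0.5,0,0,0,0,0,0,0.5,0,0,0.03,0,0,0,0.5,0,0.01,0.03,0,0,0,0.6,-0.03,0.01,0,0,0,0,1,-0.045,0,0,0,0,0,1,-0.045,0,0,0,0,0,1,-0.02,0,0,0,0,0,1,0,0,0,0,0,0,1,0,0,0,0,0,0,1]}}

```text
clock: 55.15
ee_pos: [0.5215, 0.2167, 0.2925]
orientation: [-0.707, 0.707, -0.0, 0.001]
wrist_force: [0.8, 0.1, 0.3]
grip_width: 0.0854
```

```bash
python3 - <<'E'
from h import *
s=arm.read_state();print(s['clock'],s['wrist_force'],s['ee_pos'],s['grip_width'])
for c in ['scene','top']:
    q=snapshot(c); print(c)
    where(q,['lever_knob','board','salt'])
    for o in lids(q,(0.4,0.6,-.15,0.15)): print(o[:3])
    X=cloud(q); f=q['frame'].astype(int)
    b=(f[...,0]>f[...,2]*1.6)&(abs(X[...,2]-.008)<.01)&(X[...,1]<-.2)&(X[...,1]>-.5)&(X[...,0]<.64)&(X[...,0]>.36)
    P=X[b]; print('board',np.percentile(P,1,0),np.percentile(P,99,0))
    cv2.imwrite(f'pics/20{c}.png',cv2.resize(q['frame'][100:300,150:470,::-1] if c=='top' else q['frame'][120:300,230:470,::-1],(800,500) if c=='top' else (800,600)))
E
```

```text
55.15 [0.82438733 0.08524762 0.2903273 ] [0.52146726 0.21666076 0.29250361] 0.08543567798538365
scene
lever_knob 0.47 [0.6525 0.1963 0.2265]
board 0.9 [ 0.5206 -0.3541 -0.0014]
salt 0.49 [ 0.6077 -0.3341  0.0063]
(array([0.5092, 0.0824, 0.0326, 0.0971]), array([0.5103, 0.0834, 0.0956]), 279)
board [ 0.40552034 -0.47080598  0.00330932] [ 0.63788154 -0.23756989  0.01397227]
top
lever_knob 0.5 [0.6545 0.1925 0.2297]
board 0.7 [0.5048 0.0815 0.0118]
board 0.59 [ 0.5218 -0.3547 -0.0019]
salt 0.56 [ 0.6051 -0.3291  0.0072]
(array([0.5026, 0.0825, 0.0309, 0.0974]), array([0.5023, 0.0821, 0.0953]), 339)
(array([ 0.5018, -0.0941,  0.0303,  0.0977]), array([ 0.5017, -0.0941,  0.0954]), 326)
board [ 0.40181667 -0.46906509  0.00066636] [ 0.63360104 -0.23894323  0.0140225 ]
```

View pics/20top.png

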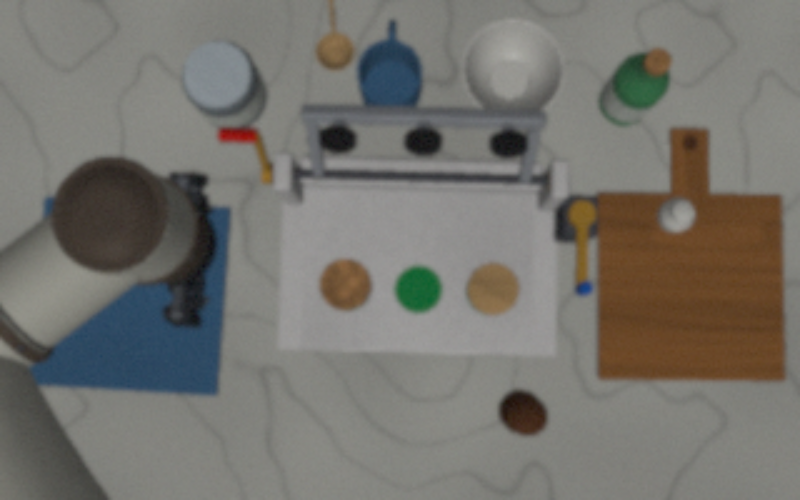

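Request:
{"method": "drive_tool", "body": {"targets": [-0.0025,-0.018,0,0,0,0,1,-0.005,-0.04,0,0,0,0,1,-0.005,-0.045,0,0,0,0,1,0,-0.045,0,0,0,0,1,0,-0.045,0,0,0,0,1,0,-0.045,0,0,0,0,1,0,-0.045,-0.02,0,0,0,1,0,-0.03,-0.02,0,0,0,1,0,0,-0.03,0,0,0,1,0,0,-0.03,0,0,0,1,0,0,-0.03,0,0,0,1,0,0,-0.03,0,0,0,1,0,0,-0.025,0,0,0,1,0,0,-0.015,0,0,0,1,0,0,-0.008,0,0,0,1,0,0,0,0,0,0,1,0,0,0,0,0,0,1], "grip_force": 40}}

```text
clock: 57.25
ee_pos: [0.5088, -0.0969, 0.0848]
orientation: [-0.707, 0.707, -0.001, 0.0]
wrist_force: [0.4, 0.1, 0.1]
grip_width: 0.0855
```

Request:
{"method": "drive_tool", "body": {"targets": [0,0,-0.004,0,0,0,1,0,0,0,0,0,0,0.5,0,0,0,0,0,0,0.5,0,0,0,0,0,0,0.5,0,0,0,0,0,0,0.5,0,0,0,0,0,0,0.5,0,0,0.01,0,0,0,0.5,0,0,0.03,0,0,0,0.5,0,0,0.04,0,0,0,0.5,0,0,0.04,0,0,0,0.5,0,0,0.03,0,0,0,0.5,0,0,0.01,0,0,0,0.5,0,0,0,0,0,0,0.5]}}

```text
clock: 58.55
ee_pos: [0.5087, -0.0965, 0.241]
orientation: [-0.707, 0.708, -0.001, 0.001]
wrist_force: [-0.1, -0.2, -2.4]
grip_width: 0.0609
```

```bash
python3 - <<'E'
from h import *
s=arm.read_state();print(s['clock'],s['wrist_force'],s['ee_pos'],s['grip_width'])
for c in ['scene']:
    q=snapshot(c)
    cv2.imwrite(f'pics/21{c}.png',cv2.resize(q['frame'][120:300,200:440,::-1],(800,600)))
E
```

```text
58.55 [-0.05953682 -0.19637006 -2.35078085] [ 0.50870291 -0.09647982  0.24103808] 0.060898269990797275
```

View pics/21scene.png

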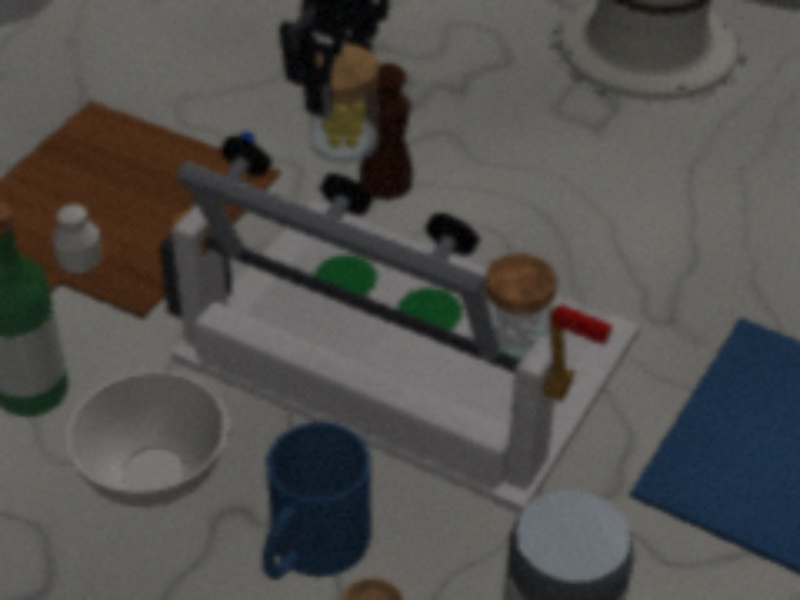

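Request:
{"method": "drive_tool", "body": {"targets": [-0.004,-0.0235,0,0,0,0,0.5,-0.005,-0.045,0,0,0,0,0.5,-0.005,-0.045,0,0,0,0,0.5,-0.005,-0.045,0,0,0,0,0.5,-0.005,-0.045,0,0,0,0,0.5,-0.005,-0.045,0,0,0,0,0.5,-0.005,-0.045,0,0,0,0,0.5,0,-0.02,-0.02,0,0,0,0.5,0,0,-0.035,0,0,0,0.5,0,0,-0.035,0,0,0,0.5,0,0,-0.03,0,0,0,0.5,0,0,-0.02,0,0,0,0.5,0,0,-0.012,0,0,0,0.5,0,0,0,0,0,0,0.5,0,0,0,0,0,0,0.5]}}

```text
clock: 60.1
ee_pos: [0.4744, -0.4103, 0.0878]
orientation: [-0.707, 0.707, 0.0, -0.0]
wrist_force: [0.1, -0.1, -2.7]
grip_width: 0.0608
```

Request:
{"method": "drive_tool", "body": {"targets": [0,0,-0.003,0,0,0,0.5,0,0,-0.003,0,0,0,0.5,0,0,-0.002,0,0,0,0.5,0,0,0,0,0,0,0.5,0,0,0,0,0,0,0.5]}}

```text
clock: 60.6
ee_pos: [0.4743, -0.4102, 0.0803]
orientation: [-0.707, 0.707, -0.0, 0.0]
wrist_force: [-0.4, -0.2, -1.5]
grip_width: 0.061
```

Request:
{"method": "drive_tool", "body": {"targets": [0,0,-0.0015,0,0,0,0.5,0,0,-0.001,0,0,0,0.5,0,0,-0.001,0,0,0,0.5,0,0,0,0,0,0,0.5]}}

```text
clock: 61.0
ee_pos: [0.4743, -0.4103, 0.0768]
orientation: [-0.707, 0.707, -0.0, -0.0]
wrist_force: [-1.5, -0.4, 0.0]
grip_width: 0.0607
```

Request:
{"method": "drive_tool", "body": {"targets": [0,0,-0.001,0,0,0,0.5,0,0,0,0,0,0,0.5,0,0,0,0,0,0,0.75,0,0,0,0,0,0,1,0,0,0,0,0,0,1,0,0,0,0,0,0,1,0,0,0.03,0,0,0,1,0,0,0.04,0,0,0,1,0,0,0.05,0,0,0,1,0,0.02,0.04,0,0,0,1,0.005,0.04,0,0,0,0,1,0.005,0.048,0,0,0,0,1,0.005,0.048,0,0,0,0,1,0.005,0.048,0,0,0,0,1,0.005,0.048,0,0,0,0,1,0.005,0.048,0,0,0,0,1,0.004,0.048,0,0,0,0,1,0,0.048,0,0,0,0,1,0,0.048,0,0,0,0,1,0,0,0,0,0,0,1]}}

```text
clock: 63.0
ee_pos: [0.5086, 0.0385, 0.2357]
orientation: [0.709, -0.705, 0.0, -0.001]
wrist_force: [0.2, 0.6, 0.9]
grip_width: 0.0856
```

```bash
python3 - <<'E'
from h import *
s=arm.read_state();print(s['clock'],s['wrist_force'],s['ee_pos'],s['grip_width'])
for c in ['scene','top']:
    q=snapshot(c); print(c)
    for o in lids(q,(0.4,0.58,-.48,0.15)): print(o[:3])
    cv2.imwrite(f'pics/22{c}.png',cv2.resize(q['frame'][100:300,150:470,::-1] if c=='top' else q['frame'][120:300,170:410,::-1],(800,500) if c=='top' else (800,600)))
E
```

```text
63.0 [0.22063711 0.63982334 0.86316815] [0.50858414 0.03847541 0.23574623] 0.08559928609135382
scene
(array([ 0.4756, -0.4068,  0.0337,  0.0939]), array([ 0.477 , -0.4058,  0.0922]), 199)
(array([0.5072, 0.081 , 0.0332, 0.0974]), array([0.5102, 0.0835, 0.0959]), 276)
top
(array([ 0.5381, -0.1978,  0.0427,  0.1061]), array([ 0.5437, -0.1976,  0.1049]), 123)
(array([ 0.4709, -0.4091,  0.0315,  0.0938]), array([ 0.471 , -0.4086,  0.0918]), 337)
```

View pics/22scene.png

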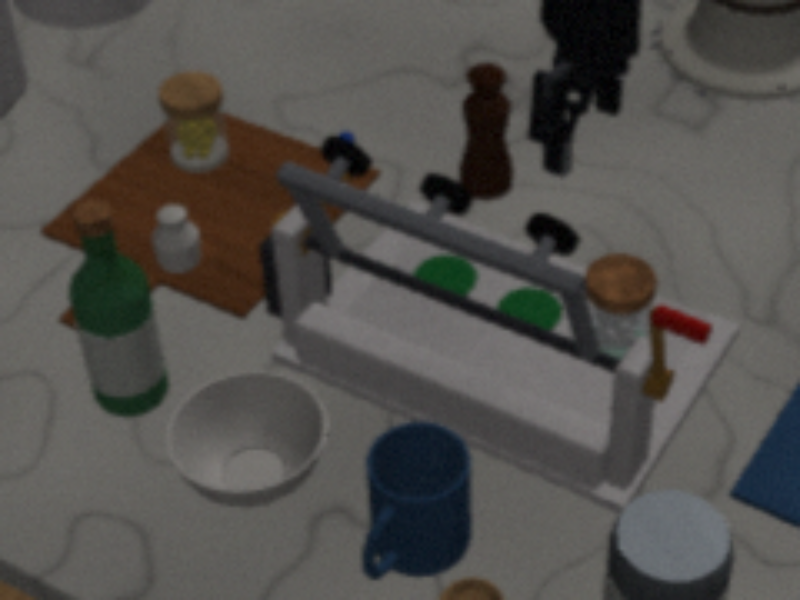

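Request:
{"method": "drive_tool", "body": {"targets": [0.001,0.03,-0.02,0,0,0,1,0,0.014,-0.03,0,0,0,1,0,0,-0.03,0,0,0,1,0,0,-0.03,0,0,0,1,0,0,-0.025,0,0,0,1,0,0,-0.015,0,0,0,1,0,0,-0.006,0,0,0,1,0,0,0,0,0,0,1,0,0,0,0,0,0,1]}}

```text
clock: 64.0
ee_pos: [0.51, 0.0774, 0.0803]
orientation: [-0.706, 0.708, -0.0, 0.001]
wrist_force: [0.9, -0.1, 0.2]
grip_width: 0.0855
```

Request:
{"method": "drive_tool", "body": {"targets": [0,0,0,0,0,0,0.5,0,0,0,0,0,0,0.5,0,0,0,0,0,0,0.5,0,0,0,0,0,0,0.5,0,0,0,0,0,0,0.5,0,0,0.01,0,0,0,0.5,0,0,0.03,0,0,0,0.5,0,0,0.04,0,0,0,0.5,0,0,0.04,0,0,0,0.5,0,0,0.03,0,0,0,0.5,0,0,0.01,0,0,0,0.5,0,0,0,0,0,0,0.5]}}

```text
clock: 65.2
ee_pos: [0.5095, 0.0781, 0.2406]
orientation: [-0.707, 0.708, -0.0, 0.002]
wrist_force: [0.5, 0.8, -2.4]
grip_width: 0.0611
```

```bash
python3 - <<'E'
from h import *
s=arm.read_state();print(s['clock'],s['wrist_force'],s['ee_pos'],s['grip_width'])
for c in ['scene']:
    q=snapshot(c)
    for o in lids(q,(0.4,0.58,-.48,-.25)): print(o[:3])
    cv2.imwrite(f'pics/23{c}.png',cv2.resize(q['frame'][120:300,200:440,::-1],(800,600)))
E
```

```text
65.2 [ 0.50528587  0.81142392 -2.40543621] [0.50946432 0.07811344 0.24058217] 0.06108575362471642
(array([ 0.4763, -0.4083,  0.0357,  0.094 ]), array([ 0.4774, -0.4054,  0.0923]), 204)
```

View pics/23scene.png

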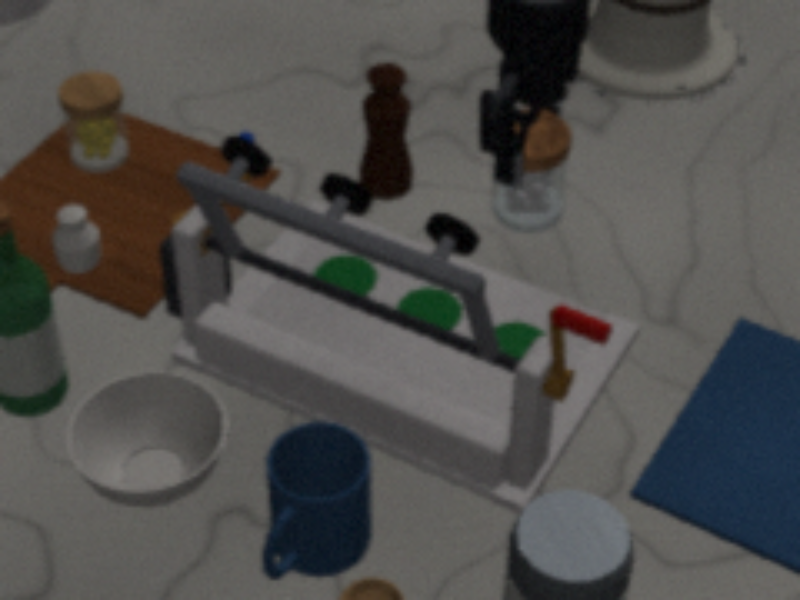

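Request:
{"method": "drive_tool", "body": {"targets": [-0.0045,-0.02,0,0,0,0,0.5,-0.005,-0.043,0,0,0,0,0.5,-0.005,-0.045,0,0,0,0,0.5,-0.005,-0.045,0,0,0,0,0.5,-0.005,-0.045,0,0,0,0,0.5,-0.005,-0.045,0,0,0,0,0.5,-0.005,-0.045,0,0,0,0,0.5,0,-0.045,0,0,0,0,0.5,0,-0.035,0,0,0,0,0.5,0,-0.018,-0.02,0,0,0,0.5,0,0,-0.035,0,0,0,0.5,0,0,-0.035,0,0,0,0.5,0,0,-0.03,0,0,0,0.5,0,0,-0.02,0,0,0,0.5,0,0,-0.012,0,0,0,0.5,0,0,0,0,0,0,0.5,0,0,0,0,0,0,0.5]}}

```text
clock: 66.95
ee_pos: [0.4749, -0.3083, 0.0874]
orientation: [-0.707, 0.707, 0.0, -0.0]
wrist_force: [0.0, -0.6, -2.8]
grip_width: 0.0609
```

Request:
{"method": "drive_tool", "body": {"targets": [0,0,-0.003,0,0,0,0.5,0,0,-0.003,0,0,0,0.5,0,0,-0.002,0,0,0,0.5,0,0,0,0,0,0,0.5,0,0,0,0,0,0,0.5]}}

```text
clock: 67.45
ee_pos: [0.4748, -0.3082, 0.0798]
orientation: [-0.707, 0.707, -0.0, 0.0]
wrist_force: [0.1, 0.1, -2.8]
grip_width: 0.0611
```

Request:
{"method": "drive_tool", "body": {"targets": [0,0,-0.0015,0,0,0,0.5,0,0,-0.001,0,0,0,0.5,0,0,-0.001,0,0,0,0.5,0,0,0,0,0,0,0.5]}}

```text
clock: 67.85
ee_pos: [0.4748, -0.3084, 0.0768]
orientation: [-0.707, 0.707, -0.0, -0.0]
wrist_force: [-1.6, 0.8, 3.9]
grip_width: 0.0609
```

Request:
{"method": "drive_tool", "body": {"targets": [0,0,0,0,0,0,0.75,0,0,0,0,0,0,1,0,0,0,0,0,0,1,0,0,0,0,0,0,1,0,0,0.03,0,0,0,1,0,0,0.04,0,0,0,1,0,0,0.05,0,0,0,1,0,0.02,0.05,0,0,0,1,0,0.044,0.04,0,0,0,0.5,0,0.045,0,0,0,0,0.5,0,0.045,0,0,0,0,0.5,0,0.045,0,0,0,0,0.5,0,0.045,0,0,0,0,0.5,0,0.045,0,0,0,0,0.5,0,0.045,0,0,0,0,0.5,0,0.045,0,0,0,0,0.5,0,0.045,0,0,0,0,0.5,0.02,0.045,0,0,0,0,0.5,0.03,0.035,0,0,0,0,0.5,0,0,0,0,0,0,0.5]}}

```text
clock: 69.85
ee_pos: [0.5271, 0.1915, 0.2746]
orientation: [0.708, -0.706, 0.0, -0.0]
wrist_force: [-1.2, 0.1, -0.8]
grip_width: 0.0428
```

```bash
python3 - <<'E'
from h import *
s=arm.read_state();print(s['clock'],s['wrist_force'],s['ee_pos'],s['grip_width'])
for c in ['scene','top']:
    q=snapshot(c); print(c)
    for o in lids(q,(0.4,0.58,-.48,0.15)): print(o[:3])
    cv2.imwrite(f'pics/24{c}.png',cv2.resize(q['frame'][100:300,150:470,::-1] if c=='top' else q['frame'][120:300,170:410,::-1],(800,500) if c=='top' else (800,600)))
E
```

```text
69.85 [-1.18144024  0.07950259 -0.77658951] [0.52713389 0.19149172 0.27463897] 0.042829901147485604
scene
(array([ 0.4743, -0.4068,  0.0358,  0.094 ]), array([ 0.4771, -0.4054,  0.0923]), 201)
(array([ 0.4733, -0.301 ,  0.0346,  0.0939]), array([ 0.4762, -0.301 ,  0.0922]), 205)
top
(array([ 0.5378, -0.1978,  0.0424,  0.1059]), array([ 0.5434, -0.1976,  0.1047]), 124)
(array([ 0.4705, -0.3046,  0.0308,  0.094 ]), array([ 0.4697, -0.3039,  0.092 ]), 309)
(array([ 0.4716, -0.4096,  0.0315,  0.0937]), array([ 0.471 , -0.4083,  0.0917]), 340)
```

View pics/24top.png

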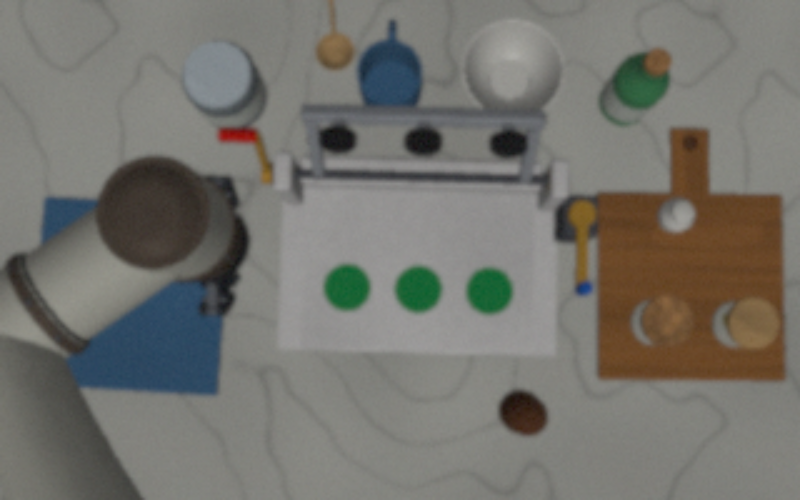

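Request:
{"method": "drive_tool", "body": {"targets": [0.02,0,0.01,0,0,0,0.5,0.04,0,0,0,0,0,0.5,0.04,0,0,0,0,0,0.5,0.025,0,0,0,0,0,0.5,0.007,0,0,0,0,0,0.5,0,0,0,0,0,0,0.5,0,0,0,0,0,0,0.5]}}

```text
clock: 70.65
ee_pos: [0.6557, 0.1867, 0.2865]
orientation: [-0.707, 0.708, 0.0, -0.0]
wrist_force: [-0.2, -0.8, 1.3]
grip_width: 0.0431
```

Request:
{"method": "drive_tool", "body": {"targets": [0.002,0.009,0,0,0,0,0.5,0,0,-0.02,0,0,0,0.5,0,0,-0.02,0,0,0,0.5,0,0,-0.013,0,0,0,0.5,0,0,0,0,0,0,0.5,0,0,0,0,0,0,0,0,0,0,0,0,0,0,0,0,0,0,0,0,0,0,0,0,0,0,0,0], "grip_force": 30}}

```text
clock: 71.55
ee_pos: [0.6574, 0.1967, 0.2347]
orientation: [-0.707, 0.707, 0.001, -0.001]
wrist_force: [-5.2, 0.9, 3.8]
grip_width: 0.0148
```

Request:
{"method": "drive_tool", "body": {"targets": [-0.0085,0,0.0018,0,0,0,0,-0.0087,0,0.001,0,0,0,0,-0.0087,0,0.0004,0,0,0,0,-0.0087,0,-0.0004,0,0,0,0,-0.0087,0,-0.0011,0,0,0,0,-0.0085,0,-0.0019,0,0,0,0,-0.0083,0,-0.0026,0,0,0,0,-0.0081,0,-0.0034,0,0,0,0,-0.0077,0,-0.004,0,0,0,0]}}

```text
clock: 72.45
ee_pos: [0.5858, 0.1969, 0.2273]
orientation: [-0.707, 0.707, -0.003, 0.005]
wrist_force: [3.0, -1.2, 4.3]
grip_width: 0.0148
```

Request:
{"method": "drive_tool", "body": {"targets": [-0.0074,0,-0.0047,0,0,0,0,-0.0069,0,-0.0053,0,0,0,0,-0.0064,0,-0.0059,0,0,0,0,-0.0059,0,-0.0064,0,0,0,0,-0.0053,0,-0.0069,0,0,0,0,-0.0047,0,-0.0074,0,0,0,0,0,0,0,0,0,0,0]}}

```text
clock: 73.15
ee_pos: [0.5454, 0.1968, 0.1844]
orientation: [-0.707, 0.707, 0.001, -0.0]
wrist_force: [4.3, 3.4, -2.5]
grip_width: 0.0145
```

Request:
{"method": "drive_tool", "body": {"targets": [-0.002,0,-0.003,0,0,0,0,-0.001,0,-0.003,0,0,0,0,0,0,0,0,0,0,0]}}

```text
clock: 73.45
ee_pos: [0.5453, 0.1969, 0.1838]
orientation: [0.707, -0.707, 0.002, -0.002]
wrist_force: [1.7, -0.6, 14.4]
grip_width: 0.0151
```

Request:
{"method": "drive_tool", "body": {"targets": [-0.001,0,-0.003,0,0,0,0,-0.001,0,-0.003,0,0,0,0,0,0,0,0,0,0,0]}}

```text
clock: 73.75
ee_pos: [0.5451, 0.197, 0.1833]
orientation: [0.708, -0.706, 0.004, -0.005]
wrist_force: [-3.1, -2.8, 33.1]
grip_width: 0.0146
```

Request:
{"method": "drive_tool", "body": {"targets": [0.002,0,0.005,0,0,0,0,0.002,0,0.004,0,0,0,0,0,0,0,0,0,0,0.5,0,0,0,0,0,0,0.5,0,0,0,0,0,0,0.5,0,0,0.03,0,0,0,0.5,0,0,0.04,0,0,0,0.5,0,0,0.04,0,0,0,0.5,0,0.03,0,0,0,0,0.5,0,0.03,0,0,0,0,0.5,0,0,0,0,0,0,0.5]}}

```text
clock: 74.85
ee_pos: [0.5445, 0.2587, 0.2917]
orientation: [0.708, -0.707, -0.001, 0.001]
wrist_force: [0.3, -0.7, -1.4]
grip_width: 0.0424
```

```bash
python3 - <<'E'
from h import *
s=arm.read_state();print(s['clock'],s['wrist_force'],s['ee_pos'],s['grip_width'])
for c in ['scene','top']:
    q=snapshot(c); print(c)
    where(q,['lever_knob','pump_post','salt','mill'])
    for o in lids(q,(0.4,0.58,-.48,0.15)): print(o[:3])
    cv2.imwrite(f'pics/25{c}.png',cv2.resize(q['frame'][100:300,150:470,::-1] if c=='top' else q['frame'][120:300,190:430,::-1],(800,500) if c=='top' else (800,600)))
E
```

```text
74.85 [ 0.28980123 -0.69879252 -1.42901424] [0.54451139 0.25865313 0.29173326] 0.042441281787363797
scene
lever_knob 0.53 [0.5423 0.1973 0.1787]
lever_knob 0.24 [ 0.7843 -0.1211 -0.0025]
pump_post 0.66 [0.6344 0.1911 0.1281]
pump_post 0.58 [ 0.5097 -0.2004  0.1239]
salt 0.6 [ 0.6062 -0.335   0.0059]
mill 0.6 [ 0.5666 -0.0074  0.006 ]
mill 0.57 [ 0.3544 -0.1352 -0.0024]
(array([ 0.4748, -0.4073,  0.034 ,  0.094 ]), array([ 0.4767, -0.4053,  0.0922]), 197)
(array([ 0.4718, -0.3023,  0.0337,  0.0935]), array([ 0.4759, -0.301 ,  0.0919]), 208)
(array([ 0.5362, -0.1969,  0.033 ,  0.109 ]), array([ 0.5317, -0.1958,  0.1077]), 89)
(array([ 0.5118, -0.0911,  0.0243,  0.1067]), array([ 0.5141, -0.0921,  0.1058]), 97)
(array([ 0.5109, -0.0032,  0.0209,  0.1053]), array([ 0.5137, -0.0027,  0.1049]), 111)
(array([0.5115, 0.0838, 0.0197, 0.106 ]), array([0.5148, 0.0829, 0.1059]), 84)
top
lever_knob 0.69 [0.5464 0.1969 0.1806]
pump_post 0.69 [ 0.5065 -0.1972  0.126 ]
salt 0.57 [ 0.6057 -0.3321  0.0092]
salt 0.38 [ 7.782e-01 -1.173e-01  2.000e-04]
mill 0.85 [ 3.547e-01 -1.407e-01  3.000e-04]
mill 0.48 [ 0.5016 -0.0972  0.0089]
(array([ 0.5376, -0.1979,  0.0423,  0.106 ]), array([ 0.5432, -0.1976,  0.1048]), 122)
(array([ 0.4713, -0.3042,  0.031 ,  0.0934]), array([ 0.4699, -0.3039,  0.0915]), 315)
(array([ 0.4705, -0.4089,  0.0315,  0.0935]), array([ 0.4708, -0.4085,  0.0918]), 337)
```

View pics/25top.png

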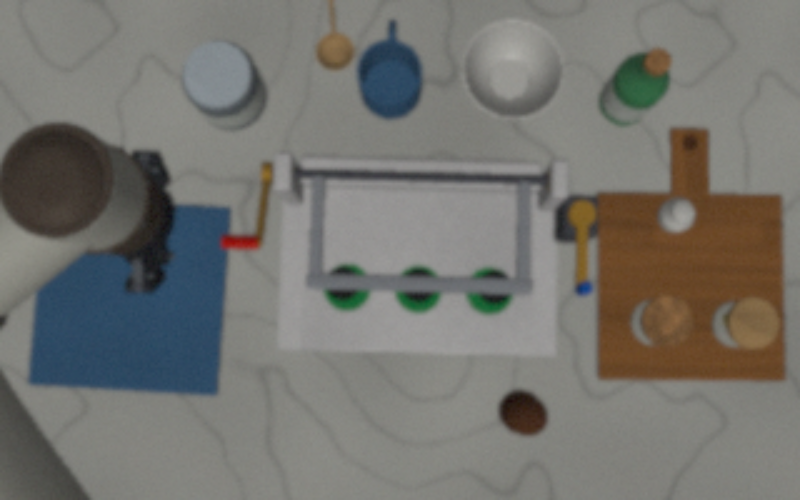

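View pics/25scene.png

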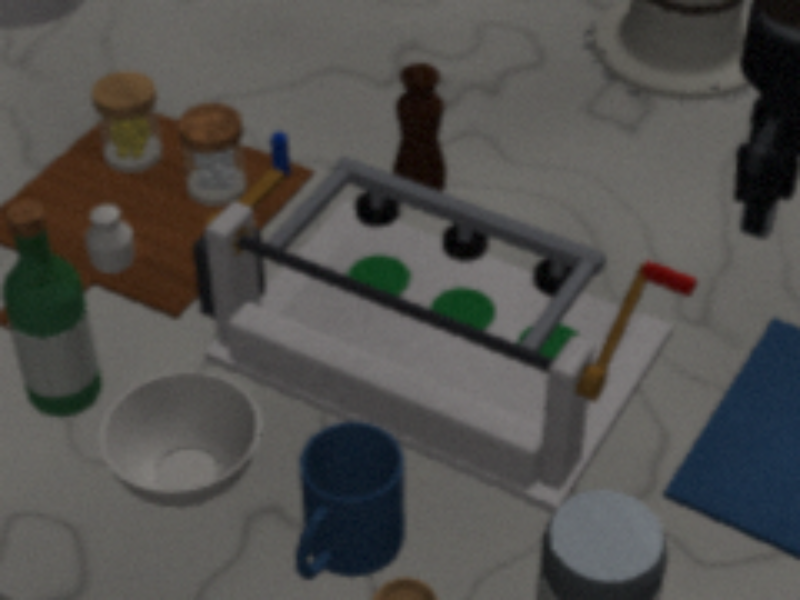

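Both jars stand wholly on the board, the lever is down with the knob back at its lowered position, the pump is at rest, and the arm is clear.

```bash
python3 -c "
from rig import job; print(job.finish_job())"
```

```text
the job is handed in; nothing more can be done
None
```

The job is done and handed in at about 75 s of the 210 s allowed. Only two jars were there, the yellow one (jar0) and the white one (jar3). I sealed both and moved them upright onto the board, then lowered the red lever last.

- **Knocked jar:** jar3 was found about 5 cm off its mark after the lever had already been lowered the first time, before any pumping. I raised the lever, put jar3 back on its mark, and lowered the lever to its stop again. The pictures then showed both jars under their feet.
- **Pump:** I swung the lever to its stop. Force on the post jumped to about 22 N, and the post was measured where 0.9 rad puts it. It sprang back to rest.
- **Last checks:**
  - Both jars stand on the board, about 3 to 4 cm inside the nearest edge, clear of the salt.
  - The knob is at its lowered height of about 180 mm.
  - The pump is at rest and the arm touches nothing.
  - The salt and mill measured where they started, and nothing else looks moved in the pictures.
- **Disagreements:**
  - The two cameras differed by about 5 to 7 mm in x, so I placed the jars by the arm's own readings. The centring on the marks is good to a few millimetres only.
  - My last push on the lever before pumping reached 39 N at the wrist, close to the 40 N limit. That push was through the fingers, not the gripper's body.

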